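Refit the grinder lamp's optics and put the spares away

ROBOT

A 7-joint arm with a two-finger parallel gripper is mounted at the origin on the work surface. World frame = base frame: x ahead of the robot, y to its left, z up, the work surface at z = 0. Lengths are in m, angles in rad, forces in N, time in s.
With the tool pointing down it reaches from about 0.425 to 0.875 m from the base axis. Payload 4.7 kg.
Tool frame: the origin (TCP) lies midway between the tips of the shut fingers; the grasp point (between the pads) lies 19 mm behind it (ctrl.pinch_z is the distance from the TCP to the grasp point, in m); z points along the fingers, y is the line along which they close (so a half turn about z gives the same grasp; the last joint's range is limited). The gripper opens to 85 mm and grips with 20 to 120 N. Pads are 22 mm wide; open, the fingers measure 114 mm over their backs; the gripper's body (76 mm by 85 mm) begins 54 mm behind the grasp point. The pads swing forward as they close: fully open they stand 13 mm farther back than shut.
Start: joints at [-1.106, 0.321, -0.07, 1.45, 0.023, 1.371, -0.057], TCP at [0.283, 0.585, 0.231] pointing down, gripper open.
Joint ranges: [-2.86, 2.86], [-0.3, 2.09], [-1.38, 1.24], [0.06, 2.45], [-1.56, 4.7], [0.09, 2.05], [-2.69, 2.69]. Speed limits (rad/s): [2.57, 2.57, 3.14, 3.14, 3.14, 3.14, 3.14].

INTERFACE

Orientations are given as a rotation vector (axis times angle).
In Python, from cell import ctrl gives the robot as it stands. The module is installed in compiled form; this text tells all that it offers.
- The arm moves only by the tool step_arm, never from a script. Its argument "moves" is text: rows parted by semicolons, each of 5 numbers parted by spaces: the shift along the tool's x, y, z scaled (see below), then the turn about the tool's z scaled (see below), then the gripper command: -1 is shut, 1 is fully open, values between are in proportion. A call has 1 to 10 rows; each row shifts and turns the commanded pose from where the row before left it, along the tool's axes as they then stand; what a row does not reach is not made up. The controller multiplies each number of a shift by 0.04 m and each number of a turn by 90 degrees. A row lasts 1/12 s, in which the tool goes at most 41.7 mm and 7.16 degrees, less where a joint would pass 70% of its speed; a pose out of reach is approached as far as the arm can. A call with a number of a shift or a turn outside -1 to 1 is refused whole. A call with a gripper value outside its range is refused whole. The fingers move at their own pace and stop on an object; "force" is the grip in N (left out, the last holds). Time passes only in rows, so rows that do not move let the fingers close. It gives the time, the measured TCP pose, the force, the opening and the grip force at its end, in the units of the state.
- ctrl.state(): the state, without advancing time (a new reading comes with each control period).
- ctrl.grab_frame(name): name is "scene" or "top" or "wrist"; returns a dict with "frame" (480x640x3 uint8, red, green, blue), "mtx" (3x3 intrinsics, pixels), "pose" (4x4, takes a point from camera to world coordinates). Camera axes: x right, y up, looking along -z (the intrinsics and any distortion apply to the point x, -y, -z); pixel columns grow to the right and rows downward; lengths in m; the calibration is good to about 2 mm. The wrist camera is an equidistant fisheye: a pixel r from the principal point sees the ray r / f radians off the axis. A picture is of the moment at which its call begins. There is no depth.
- ctrl.job_done(): hands the job in; it is judged then, once.
The state is a dict: "t": time; "qpos": joint angles; "qvel": joint speeds; "tau": joint torques, N m; "tool_pos": TCP position; "tcp_rot": TCP orientation; "force": force on the tool from outside, world axes, zero at the start; "wrist_torque": the same for the moment, N m; "opening": opening from 0.0 (shut) to 1.0 (fully open); "gripper_force": force on a finger pad.
Only numpy, scipy, OpenCV 4.12 (cv2) and the standard library are available. Lean on these libraries where they do the work, as an engineer would, in place of code of your own. Each camera call takes 0.05 s, during which the arm holds its last target. There are 200 camera calls.

TASK

Rebuild the grinding lamp's optics: drop the lens, then the spacer, then the filter flat into the upright barrel, set the red retaining ring on top with its two pins in the two notches, and screw it clockwise (seen from above) fully home so that it clamps the stack. Put every yellow spare pack that is lying on the bench into the open drawer and slide the drawer fully shut. Leave the other things on the bench where they are.

Things in the scene. Friction and masses are not known exactly. Their poses are not given: they have to be found in the camera images.
- barrel: lamp barrel, fixed upright: round foot 110 mm across, 10 mm thick, carrying a teal and aluminium tube of 90 mm outer, 64 mm inner diameter, rim 82 mm above the bench (bore flares to 69 mm at the rim). Origin: centre of the foot's underside; z up. Parts rest in the bore on a sprung seat 16 mm above the bench; lens, spacer and filter stack to 64 mm above the bench
- notch (a point): middle of the barrel's +y notch, at rim height, 38.5 mm from the axis. Two opposite notches (+y and -y sides of the barrel) run through the wall from the rim down to the foot, each spanning 68 degrees (36 mm wide at the bore, 50 mm outside): fingers holding a part along the barrel's y axis fit down into them
- rim (a point): centre of the barrel's mouth, at rim height. Clockwise (seen from above) from each notch a groove for the ring's pins runs under a brass lip: it begins 34 degrees past the notch's middle, descends until 72 degrees, pressing ring and stack down 3.5 mm, then runs level; a stop halts the pin at about 93 degrees
- seat (a joint): the sprung seat at the bottom of the bore: 0 up, grows as it is pressed down, to 0.006 m at most. It moves at 8 N and takes 1.3 N more per mm; about 0.0035 when the ring is screwed home
- lens: the lens: a round disc of 58 mm diameter and 18 mm thickness, black rim, pale blue glass on both faces. Origin at its middle, z along its axis; it starts lying flat on the bench. Either face may be up. It goes in first (origin 25 mm above the bench when seated)
- spacer: the spacer: a round aluminium disc of 58 mm diameter and 16 mm thickness, a black baffle closing its middle. Origin at its middle, z along its axis. Either face may be up. It goes in second (origin 42 mm above the bench when seated)
- filter: the filter: a round disc of 58 mm diameter and 14 mm thickness, brass rim, orange glass on both faces. Origin at its middle, z along its axis. Either face may be up. It goes in third (origin 57 mm above the bench when seated)
- ring: retaining ring: red knurled upright cylinder, 58 mm across, 58 mm high, dark top. Origin: centre of its underside, z up. Near its foot two steel pins (8 mm thick, axis 5 mm up) stick out to 37.5 mm from the axis along its +y and -y; two white marks on top show their direction. Its underside is 64 mm above the bench resting on the stack (40 mm stand above the rim), 60.5 mm when screwed home
- ring_pin (a point): outer end of the ring's +y pin, 37.5 mm from the ring's axis and 5 mm above its underside
- unit_drawer0 (a joint): how far the drawer is open, m: 0 is shut; it slides out towards the robot along the unit's -x. It starts 0.13 to 0.16 open; friction about 1 N
- drawer_in (a point): centre of the drawer's inner floor (22 mm above the bench), moving with it; x points the way the drawer shuts, y left, z up. Inside 195 mm (x) by 258 mm (y), walls 41 mm high; front panel's outer face at x = -118 mm, 49 mm above the floor. The unit is a teal box 240 x 300 x 85 mm; open by d, the drawer's uncovered part runs from x = -97 mm to x = d - 103 mm
- unit_drawer0_handle (a point): middle of the drawer's steel bar handle, 35 mm in front of the drawer's front and 47 mm above the bench, 120 mm long, parallel to the front
- pack0: a spare glass pack: a yellow box with a dark band, 80 mm (x) by 34 mm (y) by 32 mm (z). Origin: centre of its underside. One to three such packs are present
- pack1: a spare glass pack: a yellow box with a dark band, 80 mm (x) by 34 mm (y) by 32 mm (z). Origin: centre of its underside. One to three such packs are present
- pack2: a spare glass pack: a yellow box with a dark band, 80 mm (x) by 34 mm (y) by 32 mm (z). Origin: centre of its underside. One to three such packs are present
- scissors: a pair of scissors, 180 mm long, lying flat; not part of the job, to be left alone
- oil: an amber oil bottle, 56 mm across, 150 mm high; not part of the job, to be left alone
- tin: a green tin, 60 mm across, 65 mm high; not part of the job, to be left alone
- stone: a two-layer whetstone, 150 x 50 x 25 mm; not part of the job, to be left alone
- wrench: a wrench, 170 mm long; not part of the job, to be left alone
- brush: a brush, 170 mm long; not part of the job, to be left alone
Not all that is in view belongs to the job. Leave any green or turquoise look-alike of the spacer alone.

How it is judged:
By the outcome, as a careful person would: the job done as asked, in the order asked, and still so for the second after the job is handed in, with the robot touching nothing.
Of pack0, pack1, pack2 only 1 to 3 are there at a start; the rules pass over those that are not, and their reading is None.
At some moment in a run one of pack0, pack1, pack2 may be knocked a few centimetres aside while the robot is not near it.
Once in a run the grip may slacken for a moment while it holds something.
It also fails if it takes over 210 s, if anything falls off the work surface, if the arm or the gripper's body presses on something with over 40 N, if the wrist force passes 120 N, or if a joint passes its speed limit or range.

## Working session

There is one attempt and no reset: what is moved stays moved. The work goes in short steps, Python scripts to look and compute and a tool call to move; the robot and the scene stay as the last step left them, time stands still between calls to the robot, and variables do not carry over. Pictures are saved under pics/ and viewed, at most 14 in all, crops included, and the job is handed in when it is done.

Besides the shell and the picture viewer there is one more tool, called after "Call:" as name(argument=value, ...), one argument or row to a line, values as JSON. step_arm: Moves the arm, as the interface text tells. Its arguments: {"type":"object","properties":{"moves":{"type":"string"},"force":{"type":"number"}},"required":["moves"]}

```bash
mkdir -p pics; ls
python3 - <<'E'
from cell import ctrl
import cv2,numpy as np
for n in("scene","top"):
    f=ctrl.grab_frame(n); cv2.imwrite(f"pics/{n}0.png",f["frame"][:,:,::-1]); np.savez(f"pics/{n}0.npz",**f); print(n,f["mtx"].tolist(),f["pose"].round(3).tolist(),[k for k in f])
print(ctrl.state())
E
```

```text
pics
scene [[529.3836432319782, 0.0, 314.34466665883104], [0.0, 529.3836432319782, 243.15212464427609], [0.0, 0.0, 1.0]] [[-0.744, -0.556, 0.37, 1.121], [0.668, -0.606, 0.433, 0.526], [-0.017, 0.569, 0.822, 1.297], [0.0, 0.0, 0.0, 1.0]] ['frame', 'mtx', 'pose']
top [[525.3874799130025, 0.0, 315.26494566986497], [0.0, 525.3874799130025, 238.96576274690963], [0.0, 0.0, 1.0]] [[0.021, 0.98, -0.197, 0.313], [-1.0, 0.019, -0.012, -0.111], [-0.008, 0.197, 0.98, 1.253], [0.0, 0.0, 0.0, 1.0]] ['frame', 'mtx', 'pose']
{'t': 0.1, 'qpos': array([-1.10591513,  0.32175616, -0.07005958,  1.45153495,  0.02258399,
        1.37084285, -0.05689256]), 'qvel': array([-0.00078629, -0.00335597, -0.00024811, -0.00292001, -0.00146473,
        0.00188755, -0.00064533]), 'tau': array([-4.14541489e-05, -4.94878113e+01, -3.83965848e-01, -3.15209627e+01,
        1.32861146e-02,  7.46352249e-03,  1.03542766e-05]), 'tool_pos': array([0.28302452, 0.58460446, 0.23033702]), 'tcp_rot': array([-7.02024562e-01, -3.06183443e+00,  2.71413286e-03]), 'force': array([ 0.59419325,  0.16106949, -0.83224952]), 'wrist_torque': array([-0.00401298,  0.00021404, -0.01782747]), 'gripper_force': 0.0, 'opening': 1.0010029189702314}
```

View pics/top0.png

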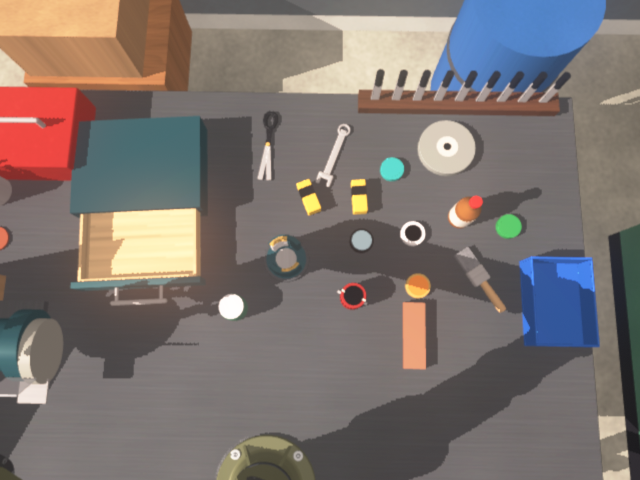

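View pics/scene0.png

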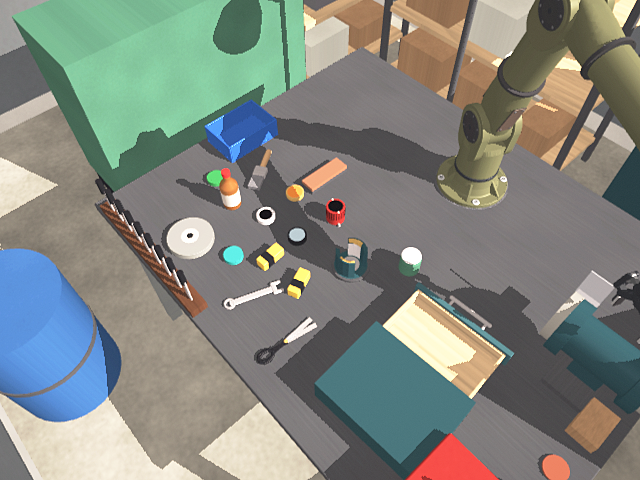

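Top view: barrel (286,257), lens (361,240), spacer (413,233), filter (418,286), ring (352,295), two packs at (310,198) and (359,197), drawer on the left with its handle at about (138,295). The scene view agrees, with two packs and turquoise and green look-alikes.

```bash
cat > h.py <<'E'
import cv2,numpy as np
from cell import ctrl
from scipy.spatial.transform import Rotation as R
def grab(n,save=None):
    f=ctrl.grab_frame(n)
    if save: cv2.imwrite(f"pics/{save}.png",f["frame"][:,:,::-1]); np.savez(f"pics/{save}.npz",**f)
    return f
def ray(f,u,v,fish=False):
    K=f["mtx"];a=(u-K[0,2])/K[0,0];b=(v-K[1,2])/K[1,1]
    if fish:
        r=np.hypot(a,b)+1e-12;d=np.array([a/r*np.sin(r),-b/r*np.sin(r),-np.cos(r)])
    else: d=np.array([a,-b,-1.])
    return f["pose"][:3,3],f["pose"][:3,:3]@d
def pt(f,u,v,z,fish=False):
    o,d=ray(f,u,v,fish);return o+d*(z-o[2])/d[2]
def px(f,p,fish=False):
    q=f["pose"][:3,:3].T@(np.array(p)-f["pose"][:3,3]);x,y,z=q[0],-q[1],-q[2];K=f["mtx"]
    if fish:
        r=np.hypot(x,y)+1e-12;t=np.arctan2(r,z);return K[0,2]+K[0,0]*t*x/r,K[1,2]+K[1,1]*t*y/r
    return K[0,2]+K[0,0]*x/z,K[1,2]+K[1,1]*y/z
def blobs(f,lo,hi,amin=30,wrap=False):
    h=cv2.cvtColor(f["frame"],cv2.COLOR_RGB2HSV);m=cv2.inRange(h,lo,hi)
    c,_=cv2.findContours(m,cv2.RETR_EXTERNAL,cv2.CHAIN_APPROX_NONE)
    return [k for k in c if cv2.contourArea(k)>amin]
def yaw(): # angle of tool y axis in world, deg
    m=R.from_rotvec(ctrl.state()["tcp_rot"]).as_matrix();return np.degrees(np.arctan2(m[1,1],m[0,1]))
def plan(p,yw=None):
    """shift in tool axes (units of .04) to TCP p, turn (units of 90deg) about tool z to bring tool y to yw (mod 180)"""
    s=ctrl.state();m=R.from_rotvec(s["tcp_rot"]).as_matrix()
    d=m.T@(np.array(p)-s["tool_pos"])/.04
    out="shift "+str(d.round(2))
    if yw is not None:
        e=(yw-yaw()+90)%180-90; out+=f" turn {-e/90:.3f} (other {-(e-180*np.sign(e))/90:.3f}) yaw {yaw():.1f} q7 {s['qpos'][6]:.2f}"
    print(out)
E
python3 - <<'E'
from h import *
f=dict(np.load("pics/top0.npz"));g=dict(np.load("pics/scene0.npz"))
for n,(u,v),z in [("barrel",(286,257),.082),("lens",(361,240),.018),("spacer",(413,233),.016),("filter",(418,286),.014),("ring",(352,295),.058),("handle",(138,301),.047),("handleL",(114,302),.047),("drawfrontL",(76,284),.071),("drawfrontR",(200,280),.071),("unitR",(202,204),.085),("unitL",(73,213),.085),("tin",(231,307),.065)]:
    p=pt(f,u,v,z);print(n,p.round(3),"r",np.hypot(p[0],p[1]).round(3),"scene px",np.round(px(g,p)))
for c in blobs(f,(22,150,120),(34,255,255),20): print("yellow",cv2.minAreaRect(c),pt(f,*cv2.minAreaRect(c)[0],.032).round(3))
t=cv2.resize(f["frame"][130:330,60:460,::-1],None,fx=2,fy=2,interpolation=cv2.INTER_CUBIC)
b=cv2.resize(f["frame"][225:325,250:390,::-1],None,fx=5,fy=5,interpolation=cv2.INTER_CUBIC)
s=cv2.resize(g["frame"][190:290,320:440,::-1],None,fx=5,fy=5,interpolation=cv2.INTER_CUBIC)
cv2.imwrite("pics/b.png",b);cv2.imwrite("pics/s.png",s)
E
```

```text
barrel [ 0.505 -0.032  0.082] r 0.506 scene px [353. 247.]
lens [ 0.56  -0.206  0.018] r 0.597 scene px [298. 234.]
spacer [ 0.58  -0.331  0.016] r 0.668 scene px [266. 214.]
filter [ 0.453 -0.341  0.014] r 0.567 scene px [296. 191.]
ring [ 0.425 -0.183  0.058] r 0.462 scene px [337. 206.]
handle [0.402 0.307 0.047] r 0.506 scene px [471. 311.]
handleL [0.398 0.362 0.047] r 0.538 scene px [489. 325.]
drawfrontL [0.435 0.443 0.071] r 0.621 scene px [508. 352.]
drawfrontR [0.45  0.162 0.071] r 0.479 scene px [418. 282.]
unitR [0.624 0.166 0.085] r 0.646 scene px [374. 321.]
unitL [0.597 0.461 0.085] r 0.755 scene px [474. 399.]
tin [0.391 0.09  0.065] r 0.402 scene px [412. 254.]
```

View pics/b.png

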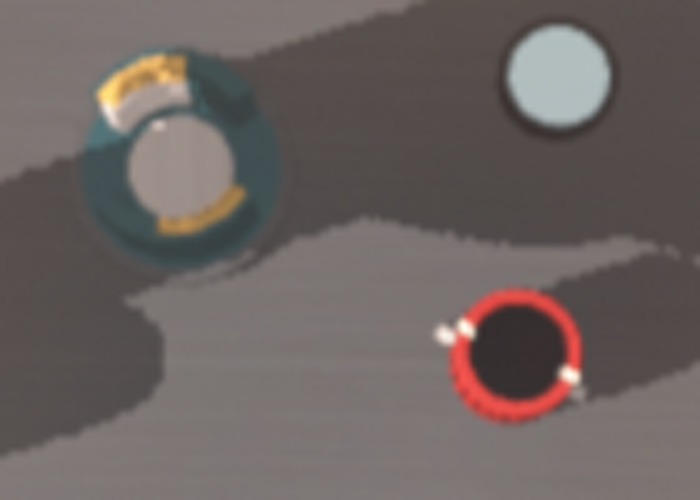

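The crop shows the barrel's brass lips at about (143,80) and (205,213), which puts the notch direction near 88° in world. The ring's white marks at (465,328) and (570,375) put its pins at about 66°.

Run:
```python
from h import *
f=dict(np.load("pics/top0.npz"))
for c in blobs(f,(18,100,80),(40,255,255),15): print("yellow",cv2.contourArea(c),cv2.minAreaRect(c),pt(f,*cv2.minAreaRect(c)[0],.032).round(3))
print(f["frame"][197,353],f["frame"][205,359]); plan((.5,.3,.33),90);plan((.52,-.15,.33),90)
```

```text
yellow 164.5 ((415.51885986328125, 291.9339599609375), (23.488656997680664, 10.576763153076172), 15.945395469665527) [ 0.437 -0.332  0.032]
yellow 270.0 ((359.5, 204.0), (20.0, 15.0), 90.0) [ 0.646 -0.201  0.032]
yellow 264.5 ((311.3276062011719, 203.5689697265625), (19.498010635375977, 15.412713050842285), 68.19859313964844) [ 0.645 -0.085  0.032]
yellow 87.0 ((357.83001708984375, 182.30999755859375), (7.353911399841309, 14.849242210388184), 81.8698959350586) [ 0.7   -0.196  0.032]
yellow 89.0 ((303.2899475097656, 183.7958984375), (7.384616374969482, 14.846155166625977), 67.38013458251953) [ 0.694 -0.064  0.032]
[255 253 125] [255 246 113]
shift [-7.98 -4.05 -2.48] turn -0.287 (other 1.713) yaw 64.2 q7 -0.06
shift [-13.33 -13.95  -2.47] turn -0.287 (other 1.713) yaw 64.2 q7 -0.06
```

Call:
step_arm(
  moves="-1 -0.5 -0.31 0 1;-1 -0.5 -0.31 0 1;-1 -0.5 -0.31 0 1;-1 -0.5 -0.31 0 1;-1 -0.5 -0.31 0 1;-1 -0.5 -0.31 0 1;-1 -0.5 -0.31 0 1;-1 -0.5 -0.31 0 1;0 0 0 -0.072 1;0 0 0 -0.072 1",
)

```text
t: 0.93
tool_pos: [0.4819, 0.327, 0.3211]
tcp_rot: [0.355, 3.12, 0.0]
force: [-0.2, 0.2, -0.1]
opening: 1.0
gripper_force: 0.0
```

Call:
step_arm(
  moves="0 0 0 -0.072 1;0 0 0 -0.071 1;0 -1 0 0 1;0 -1 0 0 1;0 -1 0 0 1;0 -1 0 0 1;0 -1 0 0 1;0 -1 0 0 1;0 -1 0 0 1;0 -1 0 0 1",
)

```text
t: 1.77
tool_pos: [0.4786, 0.0086, 0.3202]
tcp_rot: [0.0, -3.141, -0.001]
force: [1.2, 0.3, -0.4]
opening: 1.003
gripper_force: 0.0
```

Call:
step_arm(
  moves="-0.25 -1 0 0 1;-0.25 -1 0 0 1;0 -1 0 0 1;0 -0.25 0 0 1;0 0 0 0 1;0 0 0 0 1;0 0 0 0 1",
)

```text
t: 2.35
tool_pos: [0.4993, -0.1175, 0.32]
tcp_rot: [0.004, -3.141, -0.002]
force: [0.1, 0.2, -0.4]
opening: 0.999
gripper_force: 0.0
```

Run:
```python
from h import *
f=grab("wrist","w1");s=ctrl.state();print(s["tool_pos"],yaw(),s["t"],s["qpos"].round(2),f["mtx"].round(1).tolist(),f["pose"].round(3).tolist())
```

```text
[ 0.49940633 -0.11717656  0.32007827] 90.19134506486797 2.4 [-0.33 -0.02  0.51  1.66  0.01  1.5   1.75] [[371.6, 0.0, 318.1], [0.0, 371.6, 240.6], [0.0, 0.0, 1.0]] [[-0.004, -0.959, -0.284, 0.428], [1.0, -0.003, -0.003, -0.117], [0.002, -0.284, 0.959, 0.463], [0.0, 0.0, 0.0, 1.0]]
```

View pics/w1.png

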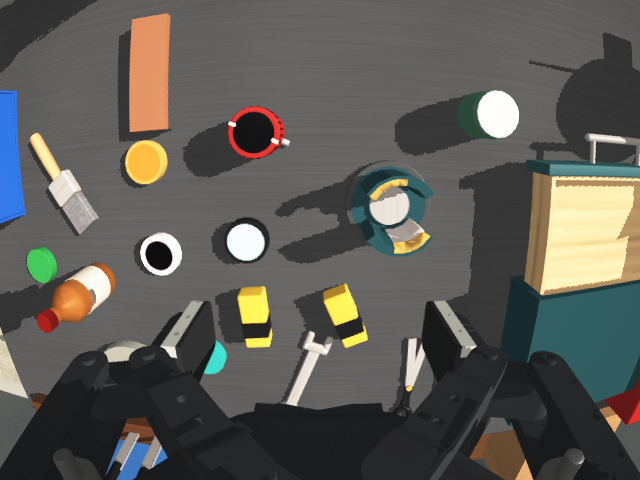

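The wrist view shows everything clearly: ring (256,132), filter (146,162), spacer (161,254), lens (246,241), barrel (389,207), packs (255,316) and (345,316). I'll measure these, then look straight down the barrel.

```bash
cat >> h.py <<'E'
def circ(f,c,z):
    P=np.array([pt(f,u,v,z,True)[:2] for u,v in c.reshape(-1,2)]);A=np.c_[2*P,np.ones(len(P))]
    s=np.linalg.lstsq(A,(P**2).sum(1),rcond=None)[0];return s[:2],2*np.sqrt(s[2]+s[0]**2+s[1]**2)
def rect(f,c,z):
    P=np.array([pt(f,u,v,z,True)[:2] for u,v in c.reshape(-1,2)],np.float32)*1000
    (x,y),(w,h),a=cv2.minAreaRect(P)
    if w<h: w,h,a=h,w,a+90
    return round(x/1e3,4),round(y/1e3,4),round(w),round(h),round((a+90)%180-90,1)
E
python3 - <<'E'
from h import *
f=dict(np.load("pics/w1.npz"));I=f["frame"]
h=cv2.cvtColor(I,cv2.COLOR_RGB2HSV)
def near(lo,hi,u,v,r=40):
    m=cv2.inRange(h,lo,hi);k=np.zeros_like(m);cv2.circle(k,(u,v),r,255,-1)
    c,_=cv2.findContours(m&k,cv2.RETR_EXTERNAL,cv2.CHAIN_APPROX_NONE);return max(c,key=cv2.contourArea)
c=near((0,0,150),(179,80,255),246,241);print("lens glass",circ(f,c,.018))
c=near((0,0,120),(179,60,255),161,254);print("spacer",circ(f,cv2.convexHull(c),.016))
c=near((8,100,120),(30,255,255),146,162,26);print("filter",circ(f,c,.014))
c=near((0,0,0),(179,255,60),256,130,26);print("ringtop dark",circ(f,c,.058))
m=cv2.inRange(h,(0,0,170),(179,70,255))
for c in cv2.findContours(m,cv2.RETR_EXTERNAL,cv2.CHAIN_APPROX_NONE)[0]:
    x,y=c.reshape(-1,2).mean(0)
    if abs(x-256)<45 and abs(y-132)<40: print("mark",x.round(1),y.round(1),len(c),pt(f,x,y,.058,True).round(4),pt(f,x,y,.005,True).round(4))
for u,v in ((255,316),(345,316)):
    m2=cv2.inRange(h,(22,100,100),(34,255,255));k=np.zeros_like(m2);cv2.circle(k,(u,v),42,255,-1)
    print("pack",rect(f,np.argwhere((m2&k)>0)[:,::-1],.032))
plan((.575,-.032,.25),90)
E
```

```text
lens glass (array([ 0.56160054, -0.20801356]), np.float64(0.04770567446221663))
spacer (array([ 0.57948595, -0.32812238]), np.float64(0.06341019426337209))
filter (array([ 0.45509327, -0.3393768 ]), np.float64(0.060152442863309966))
ringtop dark (array([ 0.42498682, -0.18687456]), np.float64(0.04340080762125046))
mark 285.4 141.5 20 [ 0.4361 -0.1514  0.058 ] [ 0.4372 -0.1559  0.005 ]
mark 274.5 140.6 16 [ 0.435  -0.1633  0.058 ] [ 0.4359 -0.1693  0.005 ]
mark 231.7 123.7 17 [ 0.4149 -0.2104  0.058 ] [ 0.4132 -0.2227  0.005 ]
pack (0.6619, -0.1985, 90, 38, 4.6)
pack (0.6597, -0.0797, 89, 36, 22.4)
shift [-1.9   2.12  1.75] turn 0.002 (other -1.998) yaw 90.2 q7 1.75
```

Call:
step_arm(
  moves="-0.9 1 1 0 1;-1 1 0.75 0 1;0 0.1 0 0 1;0 0 0 0 1;0 0 0 0 1;0 0 0 0 1",
)

```text
t: 2.9
tool_pos: [0.5476, -0.065, 0.2768]
tcp_rot: [-0.0, 3.141, -0.001]
force: [0.6, 0.1, 0.4]
opening: 1.003
gripper_force: 0.0
```

Run:
```python
from h import *
f=grab("wrist","w2");s=ctrl.state();print(s["tool_pos"],s["t"],f["pose"][:3,3])
u,v=px(f,(.505,-.032,.082),True);print(u,v);u,v=int(u),int(v)
y0,x0=max(v-75,0),u-100
cv2.imwrite("pics/w2c.png",cv2.resize(f["frame"][y0:y0+150,x0:x0+200,::-1],None,fx=4,fy=4,interpolation=cv2.INTER_CUBIC));print(x0,y0)
```

```text
[ 0.54755674 -0.06538197  0.27703688] 2.95 [ 0.47564258 -0.0641492   0.41954823]
353.1430576122755 165.52992839605452
253 90
```

View pics/w2c.png

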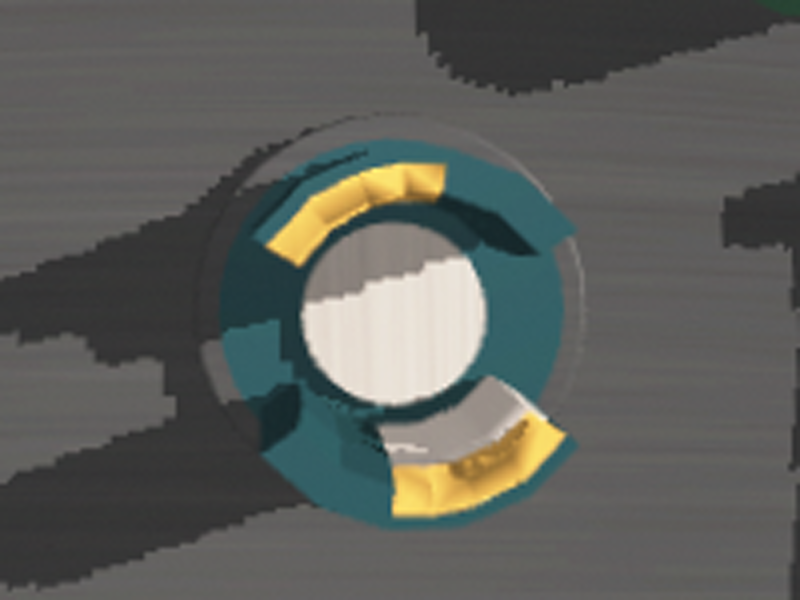

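Run:
```python
from h import *
f=dict(np.load("pics/w2.npz"));h=cv2.cvtColor(f["frame"],cv2.COLOR_RGB2HSV)
m=cv2.inRange(h,(0,0,110),(179,60,255));k=np.zeros_like(m);cv2.circle(k,(253+394//4,90+313//4),24,255,-1)
m&=k;c=max(cv2.findContours(m,cv2.RETR_EXTERNAL,cv2.CHAIN_APPROX_NONE)[0],key=cv2.contourArea);o,d=circ(f,cv2.convexHull(c),.016);print("seat",o,d)
C=o
for u,v in((575,235),(575,440),(445,165),(263,238),(393,517),(262,450)):
    p=pt(f,253+u/4,90+v/4,.082,True)[:2]-C;print((u,v),np.hypot(*p).round(4),np.degrees(np.arctan2(p[1],p[0])).round(1))
m=cv2.inRange(h,(15,110,120),(35,255,255))
for c in cv2.findContours(m,cv2.RETR_EXTERNAL,cv2.CHAIN_APPROX_NONE)[0]:
    x,y=c.reshape(-1,2).mean(0)
    if cv2.contourArea(c)>60 and abs(x-353)<50 and abs(y-165)<60:
        p=np.array([pt(f,a,b,.082,True)[:2] for a,b in c.reshape(-1,2)])-C;r=np.hypot(*p.T);an=np.degrees(np.arctan2(p[:,1],p[:,0]))
        print("lip r",r.min().round(4),r.max().round(4),"ang",an.min().round(1),an.max().round(1))
print(yaw());plan((.5616,-.208,.12),90)
```

```text
seat [ 0.5139307  -0.02769729] 0.05020058003989007
(575, 235) 0.0438 125.4
(575, 440) 0.0437 59.0
(445, 165) 0.0408 172.5
(263, 238) 0.0425 -123.2
(393, 517) 0.0417 -7.0
(262, 450) 0.0439 -54.4
lip r 0.0287 0.0406 ang -10.6 59.0
lip r 0.0323 0.0411 ang -179.6 179.2
89.94643523504456
shift [-0.35 -3.57  3.93] turn -0.001 (other 1.999) yaw 89.9 q7 1.68
```

Call:
step_arm(
  moves="-0.06 -0.6 0.65 -0.02 1;-0.06 -0.6 0.65 0 1;-0.06 -0.6 0.65 0 1;-0.06 -0.6 0.65 0 1;-0.06 -0.6 0.65 0 1;-0.05 -0.57 0.65 0 1;0 0 0 0 1;0 0 0 0 1",
)

```text
t: 3.62
tool_pos: [0.5638, -0.2091, 0.1194]
tcp_rot: [0.042, -3.139, 0.0]
force: [-0.6, -0.5, -0.6]
opening: 1.0
gripper_force: 0.0
```

Run:
```python
from h import *
f=grab("wrist","w3");I=f["frame"];h=cv2.cvtColor(I,cv2.COLOR_RGB2HSV)
u,v=px(f,(.5616,-.208,.018),True);print(u,v)
m=cv2.inRange(h,(0,0,150),(179,80,255));k=np.zeros_like(m);cv2.circle(k,(int(u),int(v)),60,255,-1)
c=max(cv2.findContours(m&k,cv2.RETR_EXTERNAL,cv2.CHAIN_APPROX_NONE)[0],key=cv2.contourArea);o,d=circ(f,cv2.convexHull(c),.018);print(o,d)
plan((*o,-.002),91.7);print(ctrl.state()["tool_pos"])
```

```text
318.09649043926504 236.89255306175406
[ 0.56144398 -0.2082133 ] 0.048506507212083466
shift [ 0.1  -0.01  3.07] turn -0.000 (other 2.000) yaw 91.7 q7 2.06
[ 0.56529182 -0.20753774  0.12076637]
```

Call:
step_arm(
  moves="0.1 0 0.8 0 1;0 0 0.8 0 1;0 0 0.8 0 1;0 0 0.5 0 1;0 0 0.12 0 1;0 0 0 0 -1;0 0 0 0 -1;0 0 0 0 -1;0 0 0 0 -1;0 0 0 0 -1",
  force=50,
)

```text
t: 4.5
tool_pos: [0.564, -0.2074, 0.0024]
tcp_rot: [-0.05, 3.136, -0.001]
force: [0.1, 0.3, 7.4]
opening: 0.656
gripper_force: 53.7
```

Call:
step_arm(
  moves="0 0 0 0 -1;0 0 0 0 -1;0 0 -0.7 0 -1;0 0 -0.7 0 -1;0 0 -0.7 0 -1;0 0 -0.9 0 -1;0 0 -0.9 0 -1;0 0 0 0 -1",
)

```text
t: 5.17
tool_pos: [0.566, -0.2091, 0.1645]
tcp_rot: [-0.048, 3.126, -0.005]
force: [1.1, -1.6, -0.4]
opening: 0.658
gripper_force: 53.5
```

Run:
```python
from h import *
f=grab("wrist","w4");s=ctrl.state();print(s["tool_pos"],s["opening"],s["gripper_force"],s["qpos"].round(2));plan((.514,-.0275,.15),91.7)
```

```text
[ 0.56460617 -0.20835955  0.16117281] 0.6569825036464678 53.4595263004303 [-0.17  0.28  0.57  1.7  -0.16  1.2   2.04]
shift [1.13 4.56 0.26] turn 0.001 (other -1.999) yaw 91.8 q7 2.04
```

View pics/w4.png

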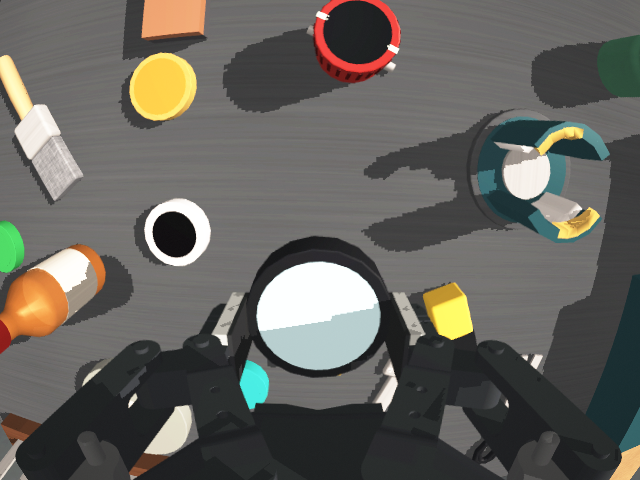

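The lens is held level between the pads at (319,316). I'll measure its offset from the tool.

```bash
cat >> h.py <<'E'
def held(f,lo,hi,dz,u=319,v=316,r=75,tz=None):
    "centre of held round top face at tool z+dz, minus tool pos"
    s=ctrl.state()["tool_pos"];h=cv2.cvtColor(f["frame"],cv2.COLOR_RGB2HSV);m=cv2.inRange(h,lo,hi);k=np.zeros_like(m);cv2.circle(k,(u,v),r,255,-1)
    c=max(cv2.findContours(m&k,cv2.RETR_EXTERNAL,cv2.CHAIN_APPROX_NONE)[0],key=cv2.contourArea)
    o,d=circ(f,cv2.convexHull(c),s[2]+dz);print("held",o-s[:2],"dia",d);return o-s[:2]
E
python3 - <<'E'
from h import *
f=dict(np.load("pics/w4.npz"));o=held(f,(0,0,150),(179,80,255),.0156)
plan((.514-o[0],-.0275-o[1],.15),91.7)
E
```

```text
held [0.00095519 0.00024086] dia 0.04957619268349938
shift [1.15 4.55 0.26] turn 0.001 (other -1.999) yaw 91.8 q7 2.04
```

Call:
step_arm(
  moves="0.23 0.91 0.05 0 -1;0.23 0.91 0.05 0 -1;0.23 0.91 0.05 0 -1;0.23 0.91 0.05 0 -1;0.23 0.91 0.05 0 -1;0 0 0 0 -1;0 0 0 0 -1;0 0 0 0 -1",
)

```text
t: 5.88
tool_pos: [0.5095, -0.0269, 0.1451]
tcp_rot: [-0.05, 3.141, -0.001]
force: [-0.5, -0.8, -1.1]
opening: 0.656
gripper_force: 53.6
```

Run:
```python
from h import *
f=grab("wrist","w5");o=held(f,(0,0,150),(179,80,255),.0156)
plan((.514-o[0],-.0275-o[1],.09),91.7);plan((.513,-.0275,.018),91.7);s=ctrl.state();print(s["tool_pos"],s["force"])
x=f["frame"];h=cv2.cvtColor(x,cv2.COLOR_RGB2HSV);cv2.imwrite("pics/w5v.png",x[150:480,100:560,::-1])
```

```text
held [-0.00243909  0.00171843] dia 0.04789418950659242
shift [-0.17 -0.04  1.38] turn 0.000 (other -2.000) yaw 91.7 q7 1.64
shift [-0.08  0.01  3.18] turn 0.000 (other -2.000) yaw 91.7 q7 1.64
[ 0.50973541 -0.0277904   0.14519598] [-0.71505289 -1.36513768 -0.52935276]
```

View pics/w5v.png

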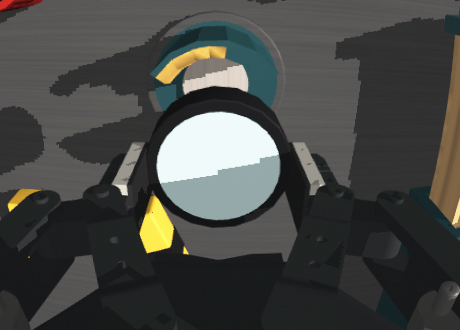

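The lens hangs level over the barrel. Descending in stages.

Call:
step_arm(
  moves="-0.13 0 0.5 0 -1;0 0 0.5 0 -1;0 0 0.5 0 -1;0 0 0.4 0 -1;0 0 0 0 -1;0 0 0 0 -1",
)

```text
t: 6.43
tool_pos: [0.5146, -0.0281, 0.0688]
tcp_rot: [0.045, -3.14, 0.002]
force: [0.5, -0.1, -0.1]
opening: 0.652
gripper_force: 55.4
```

Call:
step_arm(
  moves="0 0 0.3 0 -1;0 0 0.3 0 -1;0 0 0.2 0 -1;0 0 0 0 -1;0 0 0 0 -1",
)

```text
t: 6.85
tool_pos: [0.5147, -0.0268, 0.0368]
tcp_rot: [0.049, -3.141, 0.001]
force: [1.4, -1.0, -1.4]
opening: 0.653
gripper_force: 55.6
```

Call:
step_arm(
  moves="0 0 0.25 0 -1;0 0 0.17 0 -1;0 0 0 0 -1;0 0 0 0 0.6;0 0 0 0 0.6;0 0 0 0 0.6;0 0 0 0 0.6",
)

```text
t: 7.43
tool_pos: [0.5148, -0.0261, 0.0206]
tcp_rot: [0.05, -3.141, -0.001]
force: [0.0, -0.5, -0.3]
opening: 0.795
gripper_force: 0.0
```

Call:
step_arm(
  moves="0 0 -0.5 0 0.6;0 0 -1 0 0.6;0 0 -1 0 0.6;0 0 -1 0 0.6;0 0 -0.7 0 1;0 0 0 0 1;0 0 0 0 1",
)

```text
t: 8.02
tool_pos: [0.5161, -0.0262, 0.1906]
tcp_rot: [-0.05, 3.137, 0.002]
force: [-0.7, 0.3, -1.0]
opening: 0.997
gripper_force: 0.0
```

Run:
```python
from h import *
f=grab("wrist","w6");h=cv2.cvtColor(f["frame"],cv2.COLOR_RGB2HSV)
u,v=px(f,(.514,-.0275,.034),True);print(u,v)
m=cv2.inRange(h,(0,0,120),(179,80,255));k=np.zeros_like(m);cv2.circle(k,(int(u),int(v)),60,255,-1)
c=max(cv2.findContours(m&k,cv2.RETR_EXTERNAL,cv2.CHAIN_APPROX_NONE)[0],key=cv2.contourArea);print(circ(f,cv2.convexHull(c),.034))
x,y=int(u),int(v);cv2.imwrite("pics/w6v.png",cv2.resize(f["frame"][y-90:y+90,x-120:x+120,::-1],None,fx=2,fy=2))
s=ctrl.state();print(s["tool_pos"]);plan((.5795,-.328,.15),91.7)
```

```text
314.95789036861095 217.54096521301645
(array([ 0.51319766, -0.02562952]), np.float64(0.048296637718451114))
[ 0.5148354  -0.02617832  0.18868285]
shift [-1.38 -7.59  0.96] turn 0.001 (other -1.999) yaw 91.8 q7 1.63
```

View pics/w6v.png

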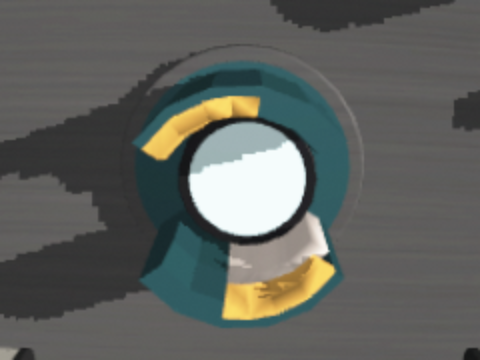

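The lens sits flat in the bore. Next is the spacer.

Call:
step_arm(
  moves="-0.17 -0.95 0.1 0 1;-0.17 -0.95 0.1 0 1;-0.17 -0.95 0.1 0 1;-0.17 -0.95 0.1 0 1;-0.17 -0.95 0.1 0 1;-0.17 -0.95 0.1 0 1;-0.17 -0.95 0.2 0 1;-0.17 -0.94 0.2 0 1;0 0 0 0 1;0 0 0 0 1",
)

```text
t: 8.9
tool_pos: [0.5758, -0.3307, 0.1447]
tcp_rot: [0.041, -3.135, -0.001]
force: [0.2, -0.3, 0.2]
opening: 0.996
gripper_force: 0.0
```

Run:
```python
from h import *
f=grab("wrist","w7");h=cv2.cvtColor(f["frame"],cv2.COLOR_RGB2HSV)
u,v=px(f,(.5795,-.328,.016),True);print(u,v)
for lo in(120,150):
    m=cv2.inRange(h,(0,0,lo),(179,60,255));k=np.zeros_like(m);cv2.circle(k,(int(u),int(v)),60,255,-1)
    c=max(cv2.findContours(m&k,cv2.RETR_EXTERNAL,cv2.CHAIN_APPROX_NONE)[0],key=cv2.contourArea);o,d=circ(f,cv2.convexHull(c),.016);print(o,d)
m=cv2.inRange(h,(0,0,0),(179,255,45));c=max(cv2.findContours(m&k,cv2.RETR_EXTERNAL,cv2.CHAIN_APPROX_NONE)[0],key=cv2.contourArea);print("baffle",circ(f,c,.016))
print(ctrl.state()["tool_pos"]);plan((.5795,-.328,.004),91.7);cv2.imwrite("pics/w7v.png",f["frame"][:,:,::-1])
```

```text
319.9030436442396 235.19858866403314
[ 0.58015379 -0.33183211] 0.05966695813461438
[ 0.580303   -0.33184929] 0.05922123740445125
baffle (array([ 0.58131492, -0.33213468]), np.float64(0.039805424122563465))
[ 0.57716238 -0.32820009  0.14564253]
shift [-0.07 -0.    3.54] turn -0.000 (other 2.000) yaw 91.7 q7 2.27
```

View pics/w7v.png

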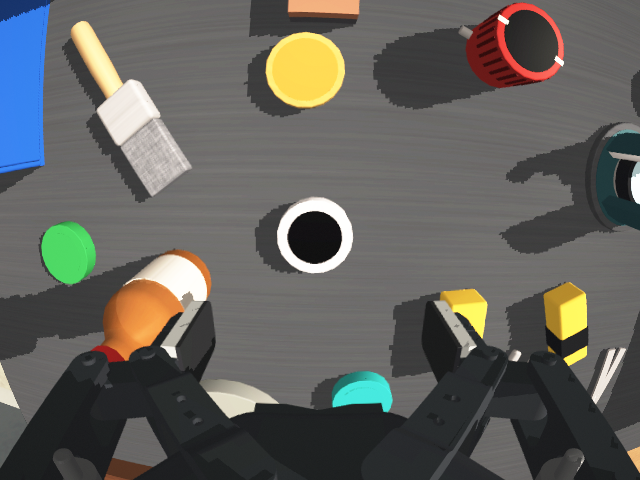

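The spacer is at (315,235). The oil bottle at (170,290) is close to the left finger, so I'll check the clearance.

Run:
```python
from h import *
t=dict(np.load("pics/top0.npz"));f=dict(np.load("pics/w7.npz"));g=dict(np.load("pics/scene0.npz"))
# red cap in top & w7 : triangulate
def cap(F,fish,box):
    h=cv2.cvtColor(F["frame"],cv2.COLOR_RGB2HSV);m=cv2.inRange(h,(0,180,100),(4,255,255))|cv2.inRange(h,(174,180,100),(179,255,255))
    x0,y0,x1,y1=box;k=np.zeros_like(m);k[y0:y1,x0:x1]=m[y0:y1,x0:x1];ys,xs=np.nonzero(k);print(len(xs),xs.mean(),ys.mean());return ray(F,xs.mean(),ys.mean(),fish)
r=[cap(t,False,(460,190,490,215)),cap(g,False,(215,165,240,185))]
A=[];b=[]
for o,d in r:
    d=d/np.linalg.norm(d);P=np.eye(3)-np.outer(d,d);A.append(P);b.append(P@o)
p=np.linalg.lstsq(np.vstack(A),np.hstack(b),rcond=None)[0];print("cap",p.round(3))
for dy in(.028,):print([np.round(px(f,(p[0]+a,p[1]+c,0),True)) for a,c in((0,dy),(-dy,0),(0,-dy))])
plan((.5805,-.332,.05),110)
```

```text
2 475.5 207.0
17 222.76470588235293 174.52941176470588
cap [ 0.624 -0.457  0.12 ]
[array([201., 277.]), array([168., 245.]), array([143., 274.])]
shift [-0.09 -0.1   2.39] turn -0.204 (other 1.796) yaw 91.7 q7 2.27
```

Call:
step_arm(
  moves="-0.1 -0.1 0.8 0 1;0 0 0.8 0 1;0 0 0.8 0 1;0 0 0.7 0 1;0 0 0.42 0 1;0 0 0 0 -1;0 0 0 0 -1;0 0 0 0 -1;0 0 0 0 -1;0 0 0 0 -1",
)

```text
t: 9.78
tool_pos: [0.5842, -0.3322, 0.0095]
tcp_rot: [-0.05, 3.138, -0.002]
force: [0.2, -0.6, -0.9]
opening: 0.637
gripper_force: 52.6
```

Call:
step_arm(
  moves="0 0 0 0 -1;0 0 -0.7 0 -1;0 0 -0.7 0 -1;0 0 -0.7 0 -1;0 0 -0.7 0 -1;0 0 -0.7 0 -1;0 0 0 0 -1;0 0 0 0 -1",
)

```text
t: 10.45
tool_pos: [0.5841, -0.3329, 0.1504]
tcp_rot: [-0.049, 3.136, -0.003]
force: [0.3, -0.2, -1.1]
opening: 0.637
gripper_force: 52.8
```

Run:
```python
from h import *
f=grab("wrist","w8");o=held(f,(0,0,120),(179,60,255),.012);s=ctrl.state();print(s["tool_pos"],s["opening"],s["gripper_force"]);plan((.514,-.027,.15),91.7)
```

```text
held [-0.00276688  0.00027029] dia 0.05667921311809125
[ 0.58313632 -0.33210712  0.1483158 ] 0.6392660329935549 52.81321942806244
shift [ 1.49  7.68 -0.05] turn 0.001 (other -1.999) yaw 91.8 q7 2.28
```

Call:
step_arm(
  moves="0.18 0.96 0 0 -1;0.18 0.96 0 0 -1;0.18 0.96 0 0 -1;0.18 0.96 0 0 -1;0.18 0.96 0 0 -1;0.18 0.96 0 0 -1;0.18 0.96 0 0 -1;0.15 0.96 0 0 -1;0 0 0 0 -1;0 0 0 0 -1",
)

```text
t: 11.33
tool_pos: [0.5156, -0.0236, 0.1462]
tcp_rot: [0.059, -3.139, -0.001]
force: [-0.2, -0.6, -0.3]
opening: 0.637
gripper_force: 52.9
```

Run:
```python
from h import *
f=grab("wrist","w9");o=held(f,(0,0,120),(179,60,255),.0065);s=ctrl.state();print(s["tool_pos"],s["opening"],s["gripper_force"]);plan((.5135-o[0],-.027-o[1],.1),91.7)
```

```text
held [-0.00247225  0.0037197 ] dia 0.057876019483196525
[ 0.51600948 -0.02605967  0.14648962] 0.638956345108954 52.93953001499176
shift [ 0.   -0.12  1.16] turn 0.003 (other -1.997) yaw 91.9 q7 1.65
```

Call:
step_arm(
  moves="0 -0.04 0.5 0 -1;0 0 0.5 0 -1;0 0 0.4 0 -1;0 0 0 0 -1;0 0 0.25 0 -1;0 0 0.25 0 -1;0 0 0.25 0 -1;0 0 0 0 -1",
)

```text
t: 12.05
tool_pos: [0.5157, -0.0286, 0.0597]
tcp_rot: [0.049, -3.138, 0.001]
force: [-0.0, 0.1, -1.2]
opening: 0.64
gripper_force: 53.0
```

Call:
step_arm(
  moves="0 0 0.2 0 -1;0 0 0.15 0 -1;0 0 0 0 -1;0 0 0 0 -1",
)

```text
t: 12.38
tool_pos: [0.5168, -0.0282, 0.0474]
tcp_rot: [0.05, -3.141, 0.0]
force: [-0.7, -0.4, -0.4]
opening: 0.641
gripper_force: 53.0
```

Call:
step_arm(
  moves="0 0 0.06 0 -1;0 0 0 0 -1;0 0 0 0 0.6;0 0 0 0 0.6;0 0 0 0 0.6;0 0 0 0 0.6;0 0 -0.5 0 0.6;0 0 -1 0 0.6;0 0 -1 0 0.6;0 0 -1 0 1",
)

```text
t: 13.22
tool_pos: [0.5164, -0.0286, 0.1867]
tcp_rot: [0.049, -3.141, 0.0]
force: [1.0, 0.2, 0.4]
opening: 0.921
gripper_force: 0.0
```

Call:
step_arm(
  moves="0 0 0 0 1;0 0 0 0 1",
)

```text
t: 13.38
tool_pos: [0.5189, -0.0283, 0.1882]
tcp_rot: [-0.049, 3.135, 0.002]
force: [-0.2, 0.2, -0.0]
opening: 1.001
gripper_force: 0.0
```

Run:
```python
from h import *
f=grab("wrist","w10");h=cv2.cvtColor(f["frame"],cv2.COLOR_RGB2HSV)
u,v=px(f,(.5135,-.027,.05),True);print(u,v)
m=cv2.inRange(h,(0,0,110),(179,60,255));k=np.zeros_like(m);cv2.circle(k,(int(u),int(v)),60,255,-1)
c=max(cv2.findContours(m&k,cv2.RETR_EXTERNAL,cv2.CHAIN_APPROX_NONE)[0],key=cv2.contourArea);print(circ(f,cv2.convexHull(c),.05))
m=cv2.inRange(h,(0,0,0),(179,255,45))&k;c=max(cv2.findContours(m,cv2.RETR_EXTERNAL,cv2.CHAIN_APPROX_NONE)[0],key=cv2.contourArea);print("baffle",circ(f,c,.05))
x,y=int(u),int(v);cv2.imwrite("pics/w10v.png",cv2.resize(f["frame"][y-90:y+90,x-120:x+120,::-1],None,fx=2,fy=2))
s=ctrl.state();print(s["tool_pos"]);plan((.455,-.34,.15),91.7)
t=grab("top","t10")
```

```text
318.28416646885717 218.5312597884794
(array([ 0.51879873, -0.02337481]), np.float64(0.06625535555857036))
baffle (array([ 0.51521916, -0.02712326]), np.float64(0.03992783857962617))
[ 0.51740541 -0.02818861  0.18598772]
shift [ 1.81 -7.74  0.89] turn 0.001 (other -1.999) yaw 91.8 q7 1.64
```

View pics/w10v.png

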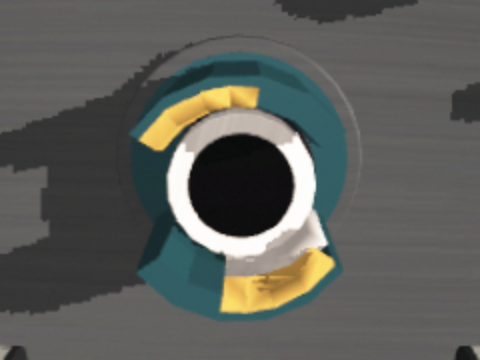

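The spacer is seated flat. Now the filter.

Call:
step_arm(
  moves="0.22 -0.96 0.05 0 1;0.22 -0.96 0.1 0 1;0.22 -0.96 0.1 0 1;0.22 -0.96 0.1 0 1;0.22 -0.96 0.1 0 1;0.22 -0.96 0.1 0 1;0.22 -0.96 0.1 0 1;0.22 -0.96 0.1 0 1;0 0 0.1 0 1;0 0 0 0 1",
)

```text
t: 14.32
tool_pos: [0.453, -0.3397, 0.1486]
tcp_rot: [0.039, -3.136, -0.001]
force: [0.9, 0.1, 0.1]
opening: 0.998
gripper_force: 0.0
```

Run:
```python
from h import *
f=grab("wrist","w11");h=cv2.cvtColor(f["frame"],cv2.COLOR_RGB2HSV)
u,v=px(f,(.455,-.339,.014),True);print(u,v)
m=cv2.inRange(h,(8,100,120),(32,255,255));k=np.zeros_like(m);cv2.circle(k,(int(u),int(v)),48,255,-1)
c=max(cv2.findContours(m&k,cv2.RETR_EXTERNAL,cv2.CHAIN_APPROX_NONE)[0],key=cv2.contourArea);o,d=circ(f,cv2.convexHull(c),.014);print(o,d)
print(ctrl.state()["tool_pos"]);plan((*o,.004),91.7)
```

```text
317.3356099956203 230.8982188776343
[ 0.45435144 -0.3423255 ] 0.05857463826987949
[ 0.45450134 -0.33748492  0.14898143]
shift [-0.01 -0.13  3.62] turn -0.001 (other 1.999) yaw 91.7 q7 2.35
```

Call:
step_arm(
  moves="0 -0.07 0.8 0 1;0 0 0.8 0 1;0 0 0.8 0 1;0 0 0.7 0 1;0 0 0.5 0 1;0 0 0 0 -1;0 0 0 0 -1;0 0 0 0 -1;0 0 0 0 -1;0 0 0 0 -1",
)

```text
t: 15.2
tool_pos: [0.4576, -0.3406, 0.0087]
tcp_rot: [-0.05, 3.138, -0.001]
force: [-0.0, -0.6, -1.7]
opening: 0.634
gripper_force: 52.6
```

Call:
step_arm(
  moves="0 0 0 0 -1;0 0 -0.7 0 -1;0 0 -0.7 0 -1;0 0 -0.7 0 -1;0 0 -0.7 0 -1;0 0 -0.7 0 -1;0 0 0 0 -1;0 0 0 0 -1",
)

```text
t: 15.87
tool_pos: [0.4575, -0.3411, 0.1493]
tcp_rot: [-0.049, 3.137, -0.002]
force: [-0.2, -0.5, -1.8]
opening: 0.627
gripper_force: 52.8
```

Run:
```python
from h import *
f=grab("wrist","w12");o=held(f,(8,100,120),(32,255,255),.009);s=ctrl.state();print(s["tool_pos"],s["opening"],s["gripper_force"]);plan((.514,-.027,.15),91.7)
```

```text
held [-0.00156188  0.00037673] dia 0.05730149364488163
[ 0.45653786 -0.34028863  0.14763414] 0.6296871674225364 52.84103572368622
shift [-1.68  7.78 -0.06] turn 0.001 (other -1.999) yaw 91.8 q7 2.36
```

Call:
step_arm(
  moves="-0.21 0.97 0 0 -1;-0.21 0.97 0 0 -1;-0.21 0.97 0 0 -1;-0.21 0.97 0 0 -1;-0.21 0.97 0 0 -1;-0.21 0.97 0 0 -1;-0.22 0.97 0 0 -1;-0.22 0.97 0 0 -1;0 0 0 0 -1;0 0 0 0 -1",
)

```text
t: 16.75
tool_pos: [0.5136, -0.0248, 0.1454]
tcp_rot: [0.059, -3.138, 0.0]
force: [-0.2, -1.3, -0.9]
opening: 0.632
gripper_force: 53.0
```

Run:
```python
from h import *
f=grab("wrist","w13");o=held(f,(8,100,120),(32,255,255),.0055);s=ctrl.state();print(s["tool_pos"],s["opening"],s["gripper_force"]);plan((.5155,-.027,.0605),91.7)
```

```text
held [-0.00153146  0.00357903] dia 0.05774546471361479
[ 0.51348716 -0.02728086  0.14567704] 0.6312309976328823 52.96115577220917
shift [-0.06  0.01  2.13] turn 0.003 (other -1.997) yaw 91.9 q7 1.66
```

Call:
step_arm(
  moves="-0.05 0 0.5 0 -1;0 0 0.4 0 -1;0 0 0.4 0 -1;0 0 0 0 -1;0 0 0.3 0 -1;0 0 0.25 0 -1;0 0 0 0 -1;0 0 0.2 0 -1;0 0 0.05 0 -1;0 0 0 0 -1",
)

```text
t: 17.63
tool_pos: [0.5165, -0.028, 0.063]
tcp_rot: [0.049, -3.141, -0.0]
force: [-0.9, -0.3, -0.6]
opening: 0.627
gripper_force: 53.4
```

Call:
step_arm(
  moves="0 0 0.02 0 -1;0 0 0 0 0.6;0 0 0 0 0.6;0 0 0 0 0.6;0 0 0 0 0.6;0 0 -0.5 0 0.6;0 0 -1 0 0.6;0 0 -1 0 0.6;0 0 -1 0 1;0 0 0 0 1",
)

```text
t: 18.47
tool_pos: [0.5214, -0.0282, 0.2108]
tcp_rot: [-0.049, 3.127, 0.003]
force: [1.5, -0.1, 0.3]
opening: 0.999
gripper_force: 0.0
```

Run:
```python
from h import *
f=grab("wrist","w14");h=cv2.cvtColor(f["frame"],cv2.COLOR_RGB2HSV)
u,v=px(f,(.514,-.027,.064),True);print(u,v)
x,y=int(u),int(v);cv2.imwrite("pics/w14v.png",cv2.resize(f["frame"][y-90:y+90,x-120:x+120,::-1],None,fx=2,fy=2))
s=ctrl.state();print(s["tool_pos"]);plan((.425,-.187,.2),None)
```

```text
318.0818718988704 212.18206475657354
[ 0.51973591 -0.02796519  0.20728267]
shift [ 2.49 -3.9   0.15]
```

View pics/w14v.png

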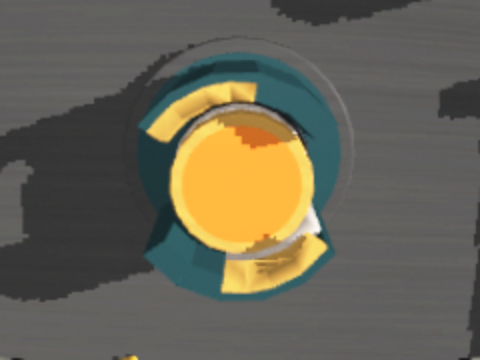

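The filter is seated and the stack is complete. Now the ring.

Call:
step_arm(
  moves="0.5 -0.78 0.1 0 1;0.5 -0.78 0.1 0 1;0.5 -0.78 0.2 0 1;0.5 -0.78 0.2 0 1;0.5 -0.78 0.1 0 1;0 0 0.3 0.075 1;0 0 0.3 0.075 1;0 0 0 0.075 1;0 0 0 0.05 1;0 0 0 0 1",
)

```text
t: 19.35
tool_pos: [0.4207, -0.1868, 0.1493]
tcp_rot: [-0.628, -3.076, -0.0]
force: [0.2, 0.1, -0.3]
opening: 1.001
gripper_force: 0.0
```

Run:
```python
from h import *
f=grab("wrist","w15");h=cv2.cvtColor(f["frame"],cv2.COLOR_RGB2HSV);s=ctrl.state();print(s["tool_pos"],yaw(),s["qpos"][6])
u,v=px(f,(.425,-.187,.058),True);print(u,v);u,v=int(u),int(v)
k=np.zeros(h.shape[:2],np.uint8);cv2.circle(k,(u,v),75,255,-1)
m=cv2.inRange(h,(0,0,0),(179,255,70))&k;c=max(cv2.findContours(m,cv2.RETR_EXTERNAL,cv2.CHAIN_APPROX_NONE)[0],key=cv2.contourArea);print("dark",circ(f,c,.058))
m=(cv2.inRange(h,(0,140,90),(8,255,255))|cv2.inRange(h,(172,140,90),(179,255,255)))&k
m=cv2.inRange(h,(0,0,150),(179,70,255))&k
for c in cv2.findContours(m,cv2.RETR_EXTERNAL,cv2.CHAIN_APPROX_NONE)[0]:
    if cv2.contourArea(c)>8:x,y=c.reshape(-1,2).mean(0);print("mark",x.round(),y.round(),cv2.contourArea(c),pt(f,x,y,.058,True).round(4),pt(f,x,y,.005,True).round(4))
cv2.imwrite("pics/w15v.png",cv2.resize(f["frame"][max(v-100,0):v+120,u-150:u+150,::-1],None,fx=2,fy=2))
```

```text
[ 0.42090836 -0.18687118  0.14958688] 67.14486383269441 1.5032210185851986
318.53509458067145 250.68459290552028
dark (array([ 0.42503229, -0.18709449]), np.float64(0.04453411328915825))
mark 357.0 251.0 68.0 [ 0.4354 -0.1633  0.058 ] [ 0.4536 -0.1645  0.005 ]
mark 279.0 251.0 50.5 [ 0.4146 -0.2113  0.058 ] [ 0.4281 -0.2234  0.005 ]
mark 275.0 229.0 42.5 [ 0.4002 -0.2074  0.058 ] [ 0.4105 -0.2187  0.005 ]
mark 362.0 229.0 63.5 [ 0.4225 -0.1549  0.058 ] [ 0.4378 -0.1543  0.005 ]
```

View pics/w15v.png

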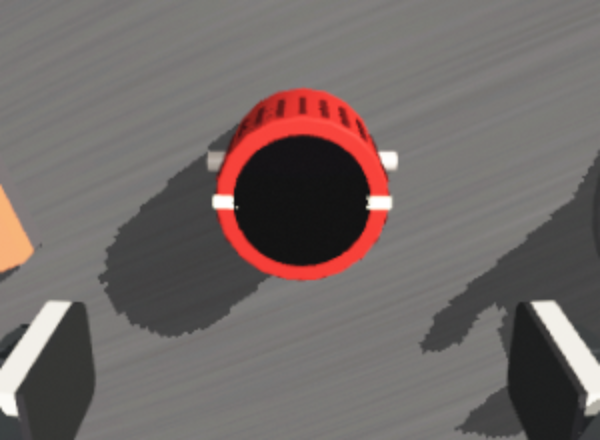

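The marks lie level in the image, so the gripper is aligned with the pins. Descending to grasp.

Call:
step_arm(
  moves="-0.09 0.04 0.8 0 1;0 0 0.8 0 1;0 0 0.8 0 1;0 0 0.5 0 1;0 0 0.06 0 1;0 0 0 0 -1;0 0 0 0 -1;0 0 0 0 -1;0 0 0 0 -1;0 0 0 0 -1",
  force=70,
)

```text
t: 20.23
tool_pos: [0.4273, -0.1875, 0.0339]
tcp_rot: [0.623, 3.075, 0.001]
force: [-1.1, -0.5, 7.0]
opening: 0.655
gripper_force: 74.9
```

Call:
step_arm(
  moves="0 0 0 0 -1;0 0 -0.8 0 -1;0 0 -0.8 0 -1;0 0 -0.8 0 -1;0 0 -0.8 0 -1;0 0 0 -0.07 -1;0 0 0 -0.07 -1;0 0 0 -0.07 -1;0 0 0 -0.07 -1;0 0 0 0 -1",
)

```text
t: 21.07
tool_pos: [0.4254, -0.1868, 0.1605]
tcp_rot: [-0.066, 3.14, 0.001]
force: [0.6, -0.6, -1.8]
opening: 0.652
gripper_force: 75.2
```

Run:
```python
from h import *
s=ctrl.state();print(s["tool_pos"],s["opening"],s["gripper_force"]);plan((.514,-.027,.155),91.7)
f=grab("wrist","w16");cv2.imwrite("pics/w16v.png",f["frame"][180:480,120:520,::-1])
```

```text
[ 0.42542085 -0.18679413  0.16047889] 0.6515013891719104 75.19716739654541
shift [-2.38  3.9   0.14] turn 0.008 (other -1.992) yaw 92.4 q7 1.94
```

View pics/w16v.png

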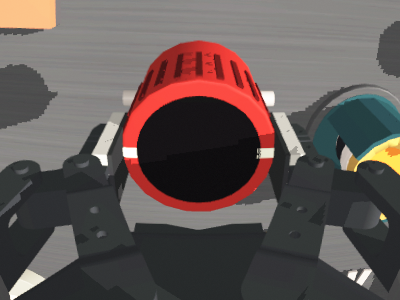

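Call:
step_arm(
  moves="-0.48 0.78 0 0 -1;-0.48 0.78 0 0 -1;-0.48 0.78 0 0 -1;-0.48 0.78 0 0 -1;-0.47 0.78 0 0.008 -1;0 0 0 0 -1;0 0 0 0 -1;0 0 0 0 -1",
)

```text
t: 21.78
tool_pos: [0.5145, -0.0279, 0.1599]
tcp_rot: [0.039, -3.141, 0.001]
force: [-1.4, -0.6, -0.7]
opening: 0.656
gripper_force: 75.2
```

Run:
```python
from h import *
f=grab("wrist","w17");o=held(f,(0,0,0),(179,255,70),.024,315,330,60);s=ctrl.state();print(s["tool_pos"],s["opening"],s["gripper_force"]);plan((.514,-.027,.1),91.7)
```

```text
held [-0.00061479  0.00116387] dia 0.04521699235495894
[ 0.51429596 -0.02859222  0.15993756] 0.6552968487691957 75.21820306777954
shift [0.01 0.04 1.5 ] turn -0.004 (other 1.996) yaw 91.4 q7 1.65
```

Call:
step_arm(
  moves="0 0.03 0.4 0 -1;0 0 0.4 0 -1;0 0 0.3 0 -1;0 0 0 0 -1;0 0 0 0 -1;0 0 0.15 0 -1;0 0 0.15 0 -1;0 0 0 0 -1;0 0 0 0 -1",
)

```text
t: 22.58
tool_pos: [0.5147, -0.0261, 0.1039]
tcp_rot: [0.042, -3.141, -0.0]
force: [-0.3, 0.3, -1.9]
opening: 0.654
gripper_force: 75.2
```

Call:
step_arm(
  moves="0 0 0.08 0 -1;0 0 0.06 0 -1;0 0 0.04 0 -1;0 0 0 0 -1;0 0 0 0 -1",
)

```text
t: 23.0
tool_pos: [0.5151, -0.026, 0.0974]
tcp_rot: [-0.042, 3.141, 0.001]
force: [-1.5, 0.9, 2.9]
opening: 0.65
gripper_force: 75.7
```

Call:
step_arm(
  moves="0 0 0.02 0.05 -1;0 0 0 0.05 -1;0 0 0 0.05 -1;0 0 0 0.05 -1;0 0 0 0.05 -1;0 0 0 0.05 -1;0 0 0 0 -1;0 0 0 0 -1",
)

```text
t: 23.67
tool_pos: [0.5153, -0.0266, 0.0967]
tcp_rot: [0.692, 3.063, -0.0]
force: [-0.8, -0.1, 5.1]
opening: 0.653
gripper_force: 75.9
```

Run:
```python
from h import *
s=ctrl.state();print(s["tool_pos"],yaw(),s["force"],s["wrist_torque"],s["opening"])
```

```text
[ 0.515327   -0.02660358  0.09674862] 64.54591343705212 [-0.81711404 -0.1198105   5.09593757] [-0.23581649  0.29107035 -0.09892402] 0.6525929004051861
```

Call:
step_arm(
  moves="0 0 0 0.05 -1;0 0 0.01 0.05 -1;0 0 0.01 0.05 -1;0 0 0.01 0.05 -1;0 0 0.01 0.05 -1;0 0 0 0 -1",
)

```text
t: 24.17
tool_pos: [0.5143, -0.0267, 0.0949]
tcp_rot: [-1.28, -2.868, 0.001]
force: [-3.5, -1.8, 6.8]
opening: 0.655
gripper_force: 76.2
```

Run:
```python
from h import *
s=ctrl.state();print(s["tool_pos"],yaw(),s["force"],s["wrist_torque"],s["opening"])
```

```text
[ 0.51434574 -0.02671714  0.09493936] 41.891091289698394 [-3.48206137 -1.82342406  6.82789736] [-0.39061545  0.76273903 -0.015972  ] 0.6546063585007452
```

Call:
step_arm(
  moves="0 0 0.01 0.05 -1;0 0 0.01 0.05 -1;0 0 0.01 0.05 -1;0 0 0.01 0.05 -1;0 0 0.01 0.05 -1;0 0 0 0 -1",
)

```text
t: 24.67
tool_pos: [0.5141, -0.0271, 0.0932]
tcp_rot: [-1.815, -2.563, 0.002]
force: [-4.9, -1.9, 9.3]
opening: 0.654
gripper_force: 76.5
```

Run:
```python
from h import *
s=ctrl.state();print(s["tool_pos"],yaw(),s["force"],s["wrist_torque"],s["opening"],s["qpos"][6]);f=grab("wrist","w18");cv2.imwrite("pics/w18v.png",f["frame"][180:480,120:520,::-1])
```

```text
[ 0.51413342 -0.0270657   0.09315218] 19.374656210524233 [-4.86641768 -1.86930187  9.28140229] [-0.52237062  1.12165572 -0.10462008] 0.6537189211879587 0.46169782547817484
```

View pics/w18v.png

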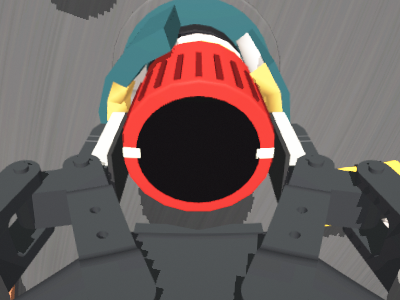

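The marks still line up with the pads, so there's no slip. About 72° is done; now on to the stop.

Call:
step_arm(
  moves="0 0 0 0.05 -1;0 0 0 0.05 -1;0 0 0 0.05 -1;0 0 0 0.04 -1;0 0 0 0.03 -1;0 0 0 0.02 -1;0 0 0 0 -1;0 0 0 0 -1",
)

```text
t: 25.38
tool_pos: [0.5132, -0.0304, 0.093]
tcp_rot: [2.259, 2.182, -0.01]
force: [-6.8, -8.4, 11.3]
opening: 0.654
gripper_force: 76.6
```

Run:
```python
from h import *
s=ctrl.state();print(s["tool_pos"],yaw(),s["force"],s["wrist_torque"],s["opening"],s["qpos"][6])
```

```text
[ 0.51322188 -0.03036444  0.0930204 ] -1.9884957157762004 [-6.83889659 -8.38848467 11.32321659] [-1.86582606  1.71938584  0.77313763] 0.6542529717245613 0.10045241760966872
```

Call:
step_arm(
  moves="0 0 0 0.03 -1;0 0 0 0.02 -1;0 0 0 0 -1;0 0 0 0 -1",
)

```text
t: 25.72
tool_pos: [0.515, -0.0279, 0.0934]
tcp_rot: [2.343, 2.091, -0.002]
force: [-2.9, -4.6, 8.4]
opening: 0.653
gripper_force: 76.6
```

Run:
```python
from h import *
s=ctrl.state();print(s["tool_pos"],yaw(),s["force"],s["wrist_torque"],s["opening"],s["qpos"][6]);f=grab("wrist","w19")
h=cv2.cvtColor(f["frame"],cv2.COLOR_RGB2HSV);k=np.zeros(h.shape[:2],np.uint8);cv2.circle(k,(318,332),78,255,-1)
m=cv2.inRange(h,(0,0,190),(179,60,255))&k
for c in cv2.findContours(m,cv2.RETR_EXTERNAL,cv2.CHAIN_APPROX_NONE)[0]:
    if cv2.contourArea(c)>20:print(c.reshape(-1,2).mean(0),cv2.contourArea(c))
```

```text
[ 0.51501923 -0.02785093  0.09337554] -6.504840383546806 [-2.90549644 -4.6282915   8.35420247] [-0.83583963  0.70910026  0.3323473 ] 0.6531054516950481 0.0233254270248828
[250.36111111 343.13888889] 81.0
[384.80392157 333.35294118] 128.5
```

The marks are now tilted about 4° to the pads, so the ring has reached its stop at about 93° and the gripper slipped round it. Releasing and checking.

Call:
step_arm(
  moves="0 0 0 -0.03 -1;0 0 0 0 1;0 0 0 0 1;0 0 0 0 1;0 0 0 0 1;0 0 -0.8 0 1;0 0 -0.9 0 1;0 0 -0.9 0 1;0 0 0 0 1;0 0 0 0 1",
)

```text
t: 26.6
tool_pos: [0.5163, -0.0258, 0.1983]
tcp_rot: [2.293, 2.144, 0.007]
force: [0.4, -0.5, -0.6]
opening: 1.002
gripper_force: 0.0
```

Run:
```python
from h import *
f=grab("wrist","w20");s=ctrl.state();print(s["tool_pos"],yaw(),s["force"],s["t"])
h=cv2.cvtColor(f["frame"],cv2.COLOR_RGB2HSV)
u,v=px(f,(.514,-.027,.1185),True);u,v=int(u),int(v);k=np.zeros(h.shape[:2],np.uint8);cv2.circle(k,(u,v),90,255,-1)
m=cv2.inRange(h,(0,0,0),(179,255,60))&k;c=max(cv2.findContours(m,cv2.RETR_EXTERNAL,cv2.CHAIN_APPROX_NONE)[0],key=cv2.contourArea);print([circ(f,c,z) for z in(.1185,.122)])
m=cv2.inRange(h,(0,0,190),(179,60,255))&k
for c in cv2.findContours(m,cv2.RETR_EXTERNAL,cv2.CHAIN_APPROX_NONE)[0]:
    if cv2.contourArea(c)>20:x,y=c.reshape(-1,2).mean(0);print(x,y,pt(f,x,y,.1185,True))
t=grab("top","t20")
for c in blobs(t,(18,100,80),(40,255,255),15): print("yellow",cv2.minAreaRect(c)[0],pt(t,*cv2.minAreaRect(c)[0],.032).round(3))
plan((.66,-.08,.2),112);plan((.66,-.2,.2),94.6)
```

```text
[ 0.51494578 -0.02574928  0.19658918] -3.841507545350094 [ 0.70394206 -0.02383779 -0.24993001] 26.65
[(array([ 0.51626097, -0.02765164]), np.float64(0.044431309896590374)), (array([ 0.51633696, -0.0264799 ]), np.float64(0.0437333552876499))]
276.53125 258.34375 [ 0.49054149 -0.02831572  0.1185    ]
357.1714285714286 251.45714285714286 [ 0.54192241 -0.02714384  0.1185    ]
317.0983606557377 191.64754098360655 [0.51913963 0.01249156 0.1185    ]
yellow (290.1523742675781, 267.5843200683594) [ 0.488 -0.039  0.032]
yellow (359.5, 204.0) [ 0.646 -0.201  0.032]
yellow (311.2930908203125, 203.48272705078125) [ 0.645 -0.085  0.032]
yellow (357.7976379394531, 182.1849822998047) [ 0.7   -0.196  0.032]
yellow (303.1893310546875, 183.75445556640625) [ 0.694 -0.064  0.032]
shift [-1.11  3.73 -0.12] turn 0.713 (other -1.287) yaw -3.9 q7 -0.03
shift [-4.1   3.93 -0.12] turn 0.906 (other -1.094) yaw -3.9 q7 -0.03
```

The marks read about 1°, so my back-off turned the ring back a couple of degrees. I'll re-seat it against the stop and release without turning back.

Call:
step_arm(
  moves="0 0 0.9 0 1;0 0 0.9 0 1;0 0 0.8 0 1;0 0 0 0 -1;0 0 0 0 -1;0 0 0 0 -1;0 0 0 0 -1;0 0 0 0.03 -1;0 0 0 0.03 -1;0 0 0 0 -1",
)

```text
t: 27.53
tool_pos: [0.5156, -0.0261, 0.0928]
tcp_rot: [2.392, 2.033, 0.002]
force: [4.9, -1.0, -14.3]
opening: 0.653
gripper_force: 77.8
```

Run:
```python
from h import *
s=ctrl.state();print(s["tool_pos"],yaw(),s["force"],s["wrist_torque"],s["gripper_force"])
```

```text
[ 0.51563612 -0.02614997  0.09283219] -9.272593578568669 [  4.8947743   -0.96471592 -14.30235568] [-0.01601306 -0.88008791  0.31101093] 77.77735948562622
```

Call:
step_arm(
  moves="0 0 0 0.03 -1;0 0 0 0 -1;0 0 0 0 1;0 0 0 0 1;0 0 0 0 1;0 0 0 0 1;0 0 -0.8 0 1;0 0 -0.9 0 1;0 0 -0.9 0 1;0 0 0 0 1",
)

```text
t: 28.37
tool_pos: [0.5192, -0.0268, 0.2039]
tcp_rot: [2.438, 1.973, 0.018]
force: [2.1, -0.2, 0.7]
opening: 0.997
gripper_force: 0.0
```

Run:
```python
from h import *
f=grab("wrist","w21");s=ctrl.state();print(s["tool_pos"],yaw(),s["force"],s["t"])
h=cv2.cvtColor(f["frame"],cv2.COLOR_RGB2HSV)
u,v=px(f,(.514,-.027,.1185),True);u,v=int(u),int(v);k=np.zeros(h.shape[:2],np.uint8);cv2.circle(k,(u,v),90,255,-1)
m=cv2.inRange(h,(0,0,190),(179,60,255))&k;P=[]
for c in cv2.findContours(m,cv2.RETR_EXTERNAL,cv2.CHAIN_APPROX_NONE)[0]:
    if cv2.contourArea(c)>20:x,y=c.reshape(-1,2).mean(0);p=pt(f,x,y,.1185,True);print(x,y,p);P.append(p)
d=P[1]-P[0];print(np.degrees(np.arctan2(d[1],d[0])));plan((.66,-.08,.2),112)
```

```text
[ 0.51775334 -0.02636051  0.20087527] -11.99974592710245 [-0.49829336  0.14910786 -0.09126217] 28.4167
271.52941176470586 260.47058823529414 [ 0.48937034 -0.02772016  0.1185    ]
348.8181818181818 246.5151515151515 [ 0.54049099 -0.02895193  0.1185    ]
308.0982142857143 191.0625 [0.52249214 0.01169283 0.1185    ]
-1.3802893434748098
shift [-0.57  3.76  0.05] turn 0.622 (other -1.378) yaw -12.0 q7 -0.17
```

The ring is back at −1.4°, which is 93° past the notch, so it's home against the stop. Next are the packs, starting with a closer view of both.

Call:
step_arm(
  moves="0 0 -0.5 0.076 1;0 0 -0.5 0.076 1;0 0 -0.5 0.076 1;0 0 -0.5 0.076 1;0 0 -0.5 0.076 1;0 0 0 0.076 1;0 0 0 0.076 1;0 0 0 0.076 1;0 0 0 0.076 1;0 0 0 0.076 1",
)

```text
t: 29.25
tool_pos: [0.5144, -0.0262, 0.2957]
tcp_rot: [-3.131, -0.254, 0.002]
force: [-0.4, -0.7, 0.4]
opening: 0.997
gripper_force: 0.0
```

Call:
step_arm(
  moves="0 0 0 0.073 1;0.3 0.9 0 0 1;0.3 0.9 0 0 1;0.3 0.9 0 0 1;0 0 0 0 1;0 0 0 0 1;0 0 0 0 1",
)

```text
t: 29.83
tool_pos: [0.5561, -0.1316, 0.2956]
tcp_rot: [-3.14, -0.083, 0.002]
force: [-0.1, 0.1, 0.7]
opening: 1.002
gripper_force: 0.0
```

Run:
```python
from h import *
f=grab("wrist","w22");s=ctrl.state();print(s["tool_pos"],yaw(),s["qpos"].round(2),s["t"],f["pose"][:3,3])
h=cv2.cvtColor(f["frame"],cv2.COLOR_RGB2HSV)
for p in((.66,-.199),(.66,-.08)):
    u,v=px(f,(*p,.032),True);m=cv2.inRange(h,(20,90,90),(36,255,255));k=np.zeros_like(m);cv2.circle(k,(int(u),int(v)),75,255,-1)
    print((int(u),int(v)),"pack",rect(f,np.argwhere((m&k)>0)[:,::-1],.032))
cv2.imwrite("pics/w22v.png",f["frame"][:,:,::-1])
```

```text
[ 0.55628281 -0.13063923  0.2958334 ] -86.85921124167544 [-0.63  0.17  0.93  1.58 -0.14  1.46 -1.21] 29.8833 [ 0.62923997 -0.12707672  0.43829206]
(386, 109) pack (0.6687, -0.1994, 80, 39, 4.7)
(276, 103) pack (0.6654, -0.0799, 81, 36, 22.8)
```

View pics/w22v.png

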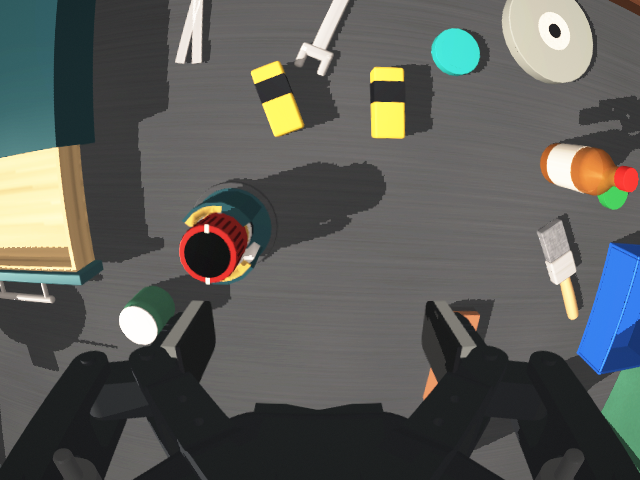

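Both packs are clear: pack A at (387,102) and pack B at (277,98), with the wrench jaw at (315,60) close to B's far end. I'll grasp B nearer its robot end. Recounting, that view was my 15th, one over the 14 allowed, so I'll use only numbers from here. Pack A first.

Call:
step_arm(
  moves="0.42 0.31 0.73 -0.018 0.4;0.42 0.31 0.73 0 0.4;0.42 0.31 0.73 0 0.4;0.42 0.31 0.73 0 0.4;0.42 0.31 0.73 0 0.4;0.42 0.31 0.73 0 0.4;0 0 0 0 0.4;0 0 0 0 0.4",
  force=40,
)

```text
t: 30.55
tool_pos: [0.6619, -0.1962, 0.1185]
tcp_rot: [-3.137, -0.131, 0.008]
force: [-0.0, 1.1, 1.2]
opening: 0.701
gripper_force: 0.0
```

Run:
```python
from h import *
t=grab("top");s=ctrl.state();print(s["tool_pos"],yaw());plan((.66,-.199,.009),-85.3)
f=grab("wrist");h=cv2.cvtColor(f["frame"],cv2.COLOR_RGB2HSV)
u,v=px(f,(.6675,-.199,.032),True);m=cv2.inRange(h,(20,90,90),(36,255,255));k=np.zeros_like(m);cv2.circle(k,(int(u),int(v)),130,255,-1)
n,L,S,C=cv2.connectedComponentsWithStats(m&k);print(int(u),int(v));[print(S[i],pt(f,*C[i],.032,True).round(4)) for i in range(1,n) if S[i][4]>200]
```

```text
[ 0.66264362 -0.19670766  0.1210349 ] -85.2148473405145
shift [-0.07  0.05  2.8 ] turn 0.001 (other -1.999) yaw -85.2 q7 -0.93
323 239
[ 302  172   55   31 1631] [ 0.7022 -0.1991  0.032 ]
[ 303  238   52   55 2811] [ 0.6507 -0.2034  0.032 ]
```

Call:
step_arm(
  moves="0 0.06 0.8 0 0.4;0 0 0.8 0 0.4;0 0 0.7 0 0.4;0 0 0.5 0 0.4;0 0 0 0 -1;0 0 0 0 -1;0 0 0 0 -1;0 0 0 0 -1;0 0 0 0 -1;0 0 0 0 -1",
)

```text
t: 31.48
tool_pos: [0.6644, -0.201, 0.0117]
tcp_rot: [3.139, 0.129, 0.006]
force: [-0.4, 1.1, 6.4]
opening: 0.388
gripper_force: 44.6
```

Call:
step_arm(
  moves="0 0 -0.9 0 -1;0 0 -0.9 0 -1;0 0 -0.9 0 -1;0 0 -0.9 0 -1;0 0 -0.9 0 -1;0 0 -0.9 0 -1;0 0 0 0 -1;0 0 0 0 -1",
)

```text
t: 32.15
tool_pos: [0.664, -0.2019, 0.2285]
tcp_rot: [3.138, 0.128, 0.009]
force: [-0.8, -0.2, -2.2]
opening: 0.388
gripper_force: 43.8
```

Run:
```python
from h import *
s=ctrl.state();print(s["tool_pos"],s["opening"],s["gripper_force"],s["qpos"].round(2));plan((.52,.25,.22),-87);t=dict(np.load("pics/top0.npz"))
# drawer corners with clicks: uncovered region
for n,(u,v),z in(("panelL",(76,285),.071),("panelR",(200,281),.071)):print(n,pt(t,u,v,z).round(3))
```

```text
[ 0.66401989 -0.20189989  0.22853826] 0.3883098910032647 43.78119170665741 [-0.33  0.52  0.87  1.36 -0.4   1.43 -0.97]
shift [ -2.67 -11.55   0.18] turn 0.018 (other -1.982) yaw -85.3 q7 -0.97
panelL [0.433 0.442 0.071]
panelR [0.448 0.162 0.071]
```

Call:
step_arm(
  moves="-0.22 -0.96 0 0 -1;-0.22 -0.96 0 0 -1;-0.22 -0.96 0 0 -1;-0.22 -0.96 0 0 -1;-0.22 -0.96 0 0 -1;-0.22 -0.96 0 0 -1;-0.22 -0.96 0 0 -1;-0.22 -0.96 0 0 -1;-0.22 -0.96 0 0 -1;-0.21 -0.96 0 0 -1",
)

```text
t: 32.98
tool_pos: [0.5422, 0.1764, 0.2238]
tcp_rot: [3.139, 0.129, -0.003]
force: [0.4, 0.1, -1.2]
opening: 0.389
gripper_force: 43.7
```

Call:
step_arm(
  moves="-0.2 -0.96 0 0.018 -1;-0.2 -0.96 0 0 -1;0 0 0 0 -1;0 0 0 0 -1;0 0 0 0 -1",
)

```text
t: 33.4
tool_pos: [0.5225, 0.2495, 0.2239]
tcp_rot: [3.138, 0.084, -0.002]
force: [0.6, -0.5, -1.8]
opening: 0.393
gripper_force: 43.7
```

Run:
```python
from h import *
f=grab("wrist","w23");s=ctrl.state();print(s["tool_pos"],yaw(),s["opening"],s["gripper_force"],s["qpos"].round(2));plan((.525,.25,.038),-87)
h=cv2.cvtColor(f["frame"],cv2.COLOR_RGB2HSV)
# light wood mask of drawer interior
m=cv2.inRange(h,(8,40,120),(28,170,255));c=[k for k in cv2.findContours(m,cv2.RETR_EXTERNAL,cv2.CHAIN_APPROX_SIMPLE)[0] if cv2.contourArea(k)>1500]
for k in c:
    a=cv2.approxPolyDP(k,8,True).reshape(-1,2);print(cv2.contourArea(k),[(tuple(p.tolist()),pt(f,*p,.063,True)[:2].round(3).tolist()) for p in a])
```

```text
[0.52309639 0.24854271 0.22427624] -87.03437092892383 0.3891591942621212 43.70715022087097 [-1.16  0.21  0.78  1.67 -0.15  1.33 -1.88]
shift [ 0.05 -0.04  4.66] turn -0.000 (other 2.000) yaw -87.0 q7 -1.88
45482.5 [((405, 112), [0.618, 0.184]), ((120, 127), [0.6, 0.43]), ((130, 257), [0.479, 0.426]), ((115, 128), [0.6, 0.436]), ((99, 129), [0.6, 0.454]), ((120, 290), [0.443, 0.443]), ((270, 289), [0.458, 0.29]), ((272, 217), [0.524, 0.289]), ((278, 256), [0.489, 0.283]), ((337, 256), [0.492, 0.232]), ((359, 236), [0.511, 0.215]), ((359, 222), [0.523, 0.216]), ((277, 221), [0.52, 0.285]), ((278, 202), [0.537, 0.284]), ((353, 198), [0.544, 0.222]), ((367, 219), [0.526, 0.209]), ((366, 288), [0.463, 0.204]), ((398, 292), [0.46, 0.174])]
```

The drawer opening matches my estimate (x 0.46 to 0.61, y 0.18 to 0.44). Lowering the pack.

Call:
step_arm(
  moves="0 0 0.9 0 -1;0 0 0.9 0 -1;0 0 0.9 0 -1;0 0 0.9 0 -1;0 0 0.6 0 -1;0 0 0.35 0 -1;0 0 0.1 0 -1;0 0 0 0 -1;0 0 0 0 -1",
)

```text
t: 34.2
tool_pos: [0.5246, 0.2501, 0.0407]
tcp_rot: [-3.14, -0.082, -0.003]
force: [0.1, 0.1, -0.9]
opening: 0.389
gripper_force: 43.7
```

Call:
step_arm(
  moves="0 0 0 0 0.2;0 0 0 0 0.2;0 0 0 0 0.2;0 0 -0.7 0 0.2;0 0 -0.9 0 0.2;0 0 -0.9 0 0.2;0 0 -0.9 0 0.4;0 0 -0.9 0 0.4;0 0 -0.4 0 0.4;0 0 0 0 0.4",
)

```text
t: 35.03
tool_pos: [0.5259, 0.2513, 0.2331]
tcp_rot: [-3.134, -0.084, -0.012]
force: [0.4, 0.3, 0.3]
opening: 0.701
gripper_force: 0.0
```

Run:
```python
from h import *
f=grab("wrist","w24");h=cv2.cvtColor(f["frame"],cv2.COLOR_RGB2HSV);s=ctrl.state();print(s["tool_pos"],s["force"],s["t"])
u,v=px(f,(.53,.25,.054),True);m=cv2.inRange(h,(22,150,90),(34,255,255));k=np.zeros_like(m);cv2.circle(k,(int(u),int(v)),110,255,-1)
n,L,S,C=cv2.connectedComponentsWithStats(m&k);print(int(u),int(v));[print(S[i],pt(f,*C[i],.054,True).round(4)) for i in range(1,n) if S[i][4]>150]
t=grab("top","t24")
for c in blobs(t,(22,120,120),(34,255,255),15): print("yellow",np.round(cv2.minAreaRect(c)[0]),pt(t,*cv2.minAreaRect(c)[0],.032).round(3))
plan((.648,-.086,.22),-67.2)
```

```text
[0.52457605 0.25089044 0.23026685] [ 0.06612892  0.31010211 -1.06604382] 35.0833
322 213
[301 167  38  19 635] [0.5628 0.2539 0.054 ]
[ 302  212   36   42 1423] [0.5122 0.2508 0.054 ]
yellow [164. 255.] [0.512 0.259 0.032]
yellow [164. 232.] [0.567 0.263 0.032]
yellow [303. 184.] [ 0.694 -0.064  0.032]
shift [2.66 8.57 0.19] turn -0.219 (other 1.781) yaw -86.9 q7 -1.88
```

Call:
step_arm(
  moves="0.29 0.95 0 0 0.4;0.29 0.95 0 0 0.4;0.29 0.95 0 0 0.4;0.29 0.95 0 0 0.4;0.29 0.95 0 0 0.4;0.29 0.95 0 0 0.4;0.3 0.95 0 0 0.4;0.3 0.96 0 0 0.4;0.3 0.96 0 0 0.4;0 0 0 -0.073 0.4",
)

```text
t: 35.97
tool_pos: [0.6458, -0.0979, 0.2251]
tcp_rot: [3.124, 0.245, -0.005]
force: [-0.5, -1.0, 0.5]
opening: 0.7
gripper_force: 0.0
```

Call:
step_arm(
  moves="0 0 0.5 -0.073 0.3;0 0 0.5 -0.073 0.3;0 0 0.5 0 0.3;0 0 0 0 0.3;0 0 0 0 0.3;0 0 0 0 0.3",
)

```text
t: 36.47
tool_pos: [0.6469, -0.0866, 0.1675]
tcp_rot: [3.08, 0.619, -0.0]
force: [1.0, -0.9, 0.9]
opening: 0.651
gripper_force: 0.0
```

Run:
```python
from h import *
f=grab("wrist","w25");h=cv2.cvtColor(f["frame"],cv2.COLOR_RGB2HSV);s=ctrl.state();print(s["tool_pos"],yaw())
u,v=px(f,(.6645,-.08,.032),True);m=cv2.inRange(h,(20,90,90),(36,255,255));k=np.zeros_like(m);cv2.circle(k,(int(u),int(v)),120,255,-1)
n,L,S,C=cv2.connectedComponentsWithStats(m&k);print(int(u),int(v));[print(S[i],pt(f,*C[i],.032,True).round(4)) for i in range(1,n) if S[i][4]>200]
print(rect(f,np.argwhere((m&k)>0)[:,::-1],.032))
m=cv2.inRange(h,(0,0,150),(179,40,255));m[300:]=0;n,L,S,C=cv2.connectedComponentsWithStats(m)
[print("white",S[i],pt(f,*C[i],.005,True).round(3)) for i in range(1,n) if S[i][4]>200]
plan((.648,-.086,.01),-67.2)
```

```text
[ 0.64738364 -0.0865948   0.16818207] -67.2447836138751
319 205
[ 297  150   47   23 1038] [ 0.6956 -0.0668  0.032 ]
[ 298  204   45   49 2165] [ 0.6484 -0.0869  0.032 ]
(0.6668, -0.0791, 80, 34, 22.9)
white [ 198    0   73  104 2715] [0.752 0.031 0.005]
white [ 583    1   57   33 1068] [ 0.973 -0.283  0.005]
white [ 359   33  149  154 4442] [ 0.773 -0.136  0.005]
white [619  48  21  18 259] [ 0.948 -0.32   0.005]
white [ 599  154   41   77 2386] [ 0.802 -0.376  0.005]
white [  0 158  12 142 589] [0.514 0.239 0.005]
white [606 257  34  21 239] [ 0.737 -0.43   0.005]
shift [ 0.02 -0.01  3.95] turn -0.000 (other 2.000) yaw -67.2 q7 -0.83
```

Call:
step_arm(
  moves="0 0 0.9 0 0.3;0 0 0.9 0 0.3;0 0 0.9 0 0.3;0 0 0.8 0 0.3;0 0 0.45 0 0.3;0 0 0 0 -1;0 0 0 0 -1;0 0 0 0 -1;0 0 0 0 -1;0 0 0 0 -1",
)

```text
t: 37.35
tool_pos: [0.6482, -0.0865, 0.0112]
tcp_rot: [3.079, 0.62, 0.005]
force: [-0.0, 0.2, -1.1]
opening: 0.384
gripper_force: 45.7
```

Call:
step_arm(
  moves="0 0 0 0 -1;0 0 -0.9 0 -1;0 0 -0.9 0 -1;0 0 -0.9 0 -1;0 0 -0.9 0 -1;0 0 -0.9 0 -1;0 0 -0.9 0.073 -1;0 0 0 0.073 -1;0 0 0 0.073 -1;0 0 0 0 -1",
)

```text
t: 38.18
tool_pos: [0.6472, -0.0865, 0.2266]
tcp_rot: [-3.14, -0.079, -0.003]
force: [0.1, 1.0, -1.9]
opening: 0.39
gripper_force: 45.8
```

Run:
```python
from h import *
s=ctrl.state();print(s["tool_pos"],s["opening"],s["gripper_force"]);plan((.515,.36,.22),-87)
```

```text
[ 0.64719123 -0.08648056  0.22660527] 0.3898388485479595 45.842506885528564
shift [ -2.74 -11.31   0.16] turn -0.001 (other 1.999) yaw -87.1 q7 -1.18
```

Call:
step_arm(
  moves="-0.25 -0.94 0 0 -1;-0.25 -0.94 0 0 -1;-0.25 -0.94 0 0 -1;-0.25 -0.94 0 0 -1;-0.25 -0.94 0 0 -1;-0.25 -0.94 0 0 -1;-0.25 -0.94 0 0 -1;-0.25 -0.94 0 0 -1;-0.25 -0.94 0 0 -1;-0.25 -0.94 0 0 -1",
)

```text
t: 39.02
tool_pos: [0.5257, 0.2853, 0.2253]
tcp_rot: [-3.14, -0.089, 0.0]
force: [1.1, 0.2, -1.3]
opening: 0.386
gripper_force: 45.9
```

Call:
step_arm(
  moves="-0.25 -0.94 0 0 -1;-0.25 -0.94 0 0 -1;0 0 0 0 -1;0 0 0 0 -1;0 0 0 0 -1",
)

```text
t: 39.43
tool_pos: [0.5029, 0.3572, 0.2249]
tcp_rot: [3.139, 0.088, -0.0]
force: [0.1, -0.3, -1.3]
opening: 0.386
gripper_force: 45.9
```

Run:
```python
from h import *
s=ctrl.state();print(s["tool_pos"],s["opening"],s["gripper_force"],s["qpos"].round(2));plan((.505,.36,.037),-87)
```

```text
[0.50285187 0.357215   0.22490595] 0.38587154448066363 45.87417662143707 [-1.28  0.31  0.76  1.57 -0.21  1.35 -2.01]
shift [ 0.06 -0.07  4.7 ] turn 0.002 (other -1.998) yaw -86.8 q7 -2.01
```

Call:
step_arm(
  moves="0.05 -0.06 0.9 0 -1;0 0 0.9 0 -1;0 0 0.9 0 -1;0 0 0.9 0 -1;0 0 0.6 0 -1;0 0 0.35 0 -1;0 0 0.1 0 -1;0 0 0 0 -1;0 0 0 0 -1",
)

```text
t: 40.18
tool_pos: [0.5064, 0.3603, 0.041]
tcp_rot: [-3.139, -0.083, -0.004]
force: [-0.2, 0.4, -1.5]
opening: 0.388
gripper_force: 45.9
```

Call:
step_arm(
  moves="0 0 0 0 0.2;0 0 0 0 0.2;0 0 0 0 0.2;0 0 -0.7 0 0.2;0 0 -0.9 0 0.2;0 0 -0.9 0 0.2;0 0 -0.9 0 0.2;0 0 -0.9 0 -1;0 0 -0.4 0 -1;0 0 0 0 -1",
)

```text
t: 41.02
tool_pos: [0.5075, 0.3615, 0.2334]
tcp_rot: [-3.133, -0.084, -0.012]
force: [1.2, -0.3, -0.4]
opening: 0.179
gripper_force: 0.0
```

Run:
```python
from h import *
f=grab("wrist","w26");h=cv2.cvtColor(f["frame"],cv2.COLOR_RGB2HSV);s=ctrl.state();print(s["tool_pos"],s["force"],s["t"])
m=cv2.inRange(h,(22,150,90),(34,255,255));n,L,S,C=cv2.connectedComponentsWithStats(m);[print(S[i],pt(f,*C[i],.054,True).round(4)) for i in range(1,n) if S[i][4]>150]
# handle: bright/grey pixels near expected
u,v=px(f,(.402,.307,.047),True);print("handle px",u,v)
u2,v2=px(f,(.44,.303,.071),True);print("front px",u2,v2)
x=int(u);print("col",[tuple(f["frame"][r,min(max(x,0),639)].tolist()) for r in range(max(int(v)-40,0),min(int(v)+40,480),4)])
t=grab("top","t26")
for c in blobs(t,(20,100,100),(36,255,255),15): print("yellow",np.round(cv2.minAreaRect(c)[0]),pt(t,*cv2.minAreaRect(c)[0],.032).round(3))
plan((.37,.305,.12),-87)
```

```text
[0.50623739 0.36101602 0.23056608] [ 0.56286301  0.23585537 -0.65014413] 41.0667
[302 151  38  19 649] [0.5589 0.3642 0.054 ]
[419 154  41  20 655] [0.5631 0.2582 0.054 ]
[ 301  195   38   44 1503] [0.5083 0.3625 0.054 ]
[415 195  10  45 284] [0.5145 0.2719 0.054 ]
[ 424  200   34   41 1247] [0.5124 0.2509 0.054 ]
handle px 368.6776305181722 321.8036883895151
front px 380.49958493872373 297.9778235463565
col [(181, 144, 100), (35, 57, 58), (69, 115, 117), (77, 129, 130), (78, 129, 132), (57, 91, 94), (27, 30, 30), (27, 30, 30), (27, 30, 29), (31, 32, 34), (28, 30, 30), (26, 29, 29), (28, 30, 30), (28, 30, 30), (27, 30, 31), (32, 32, 34), (27, 30, 30), (26, 29, 29), (26, 29, 30), (27, 28, 30)]
yellow [118. 256.] [0.508 0.37  0.032]
yellow [166. 255.] [0.512 0.255 0.032]
yellow [118. 233.] [0.563 0.374 0.032]
yellow [165. 232.] [0.568 0.262 0.032]
shift [-3.45  1.21  2.7 ] turn 0.001 (other -1.999) yaw -86.9 q7 -2.01
```

Both packs lie flat in the drawer and no yellow is left on the bench. Now to push the drawer shut by its handle.

Call:
step_arm(
  moves="-0.92 0.3 0 0 -1;-0.92 0.3 0 0 -1;-0.92 0.3 0 0 -1;-0.92 0.3 0 0 -1;0 0 0 0 -1;0 0 0.8 0 -1;0 0 0.8 0 -1;0 0 0 0 -1;0 0 0 0 -1",
)

```text
t: 41.87
tool_pos: [0.3592, 0.3031, 0.1616]
tcp_rot: [3.136, 0.084, -0.004]
force: [1.0, -0.6, 0.1]
opening: -0.003
gripper_force: 0.0
```

Run:
```python
from h import *
f=grab("wrist","w27");s=ctrl.state();print(s["tool_pos"],yaw(),s["opening"])
h=cv2.cvtColor(f["frame"],cv2.COLOR_RGB2HSV)
print([np.round(px(f,p,True)) for p in((.402,.307,.047),(.37,.307,.0),(.44,.303,.071))])
u=int(px(f,(.402,.307,.047),True)[0]);
for x in(u-20,u,u+20): print(x,[(r,int(h[r,x,2])) for r in range(100,300,6)])
plan((.362,.304,.037))
```

```text
[0.36037524 0.30411209 0.16318497] -86.95451234212132 0.0008483784589437787
[array([316., 176.]), array([314., 208.]), array([326., 121.])]
296 [(100, 251), (106, 127), (112, 134), (118, 138), (124, 144), (130, 54), (136, 54), (142, 56), (148, 55), (154, 54), (160, 53), (166, 54), (172, 130), (178, 148), (184, 122), (190, 55), (196, 52), (202, 54), (208, 54), (214, 55), (220, 53), (226, 54), (232, 54), (238, 52), (244, 53), (250, 53), (256, 54), (262, 52), (268, 54), (274, 56), (280, 55), (286, 55), (292, 54), (298, 55)]
316 [(100, 247), (106, 129), (112, 133), (118, 139), (124, 136), (130, 55), (136, 53), (142, 54), (148, 56), (154, 52), (160, 53), (166, 54), (172, 166), (178, 234), (184, 218), (190, 55), (196, 52), (202, 55), (208, 53), (214, 54), (220, 52), (226, 54), (232, 54), (238, 54), (244, 54), (250, 55), (256, 54), (262, 54), (268, 54), (274, 55), (280, 55), (286, 55), (292, 25), (298, 25)]
336 [(100, 249), (106, 131), (112, 134), (118, 136), (124, 130), (130, 55), (136, 54), (142, 53), (148, 55), (154, 53), (160, 52), (166, 53), (172, 172), (178, 232), (184, 217), (190, 55), (196, 52), (202, 54), (208, 52), (214, 53), (220, 54), (226, 54), (232, 54), (238, 52), (244, 54), (250, 55), (256, 55), (262, 54), (268, 54), (274, 53), (280, 55), (286, 57), (292, 56), (298, 54)]
shift [ 0.04 -0.    3.15]
```

Call:
step_arm(
  moves="0 0 0.9 0 -1;0 0 0.9 0 -1;0 0 0.8 0 -1;0 0 0.5 0 -1;0 0 0 0 -1;0.3 0 0 0 -1;0.3 0 0 0 -1;0.3 0 0 0 -1;0.3 0 0 0 -1",
)

```text
t: 42.67
tool_pos: [0.4094, 0.3087, 0.0415]
tcp_rot: [-3.138, -0.086, -0.001]
force: [-1.0, 0.3, -0.2]
opening: 0.002
gripper_force: 0.8
```

Call:
step_arm(
  moves="0.4 0 0 0 -1;0.4 0 0 0 -1;0.4 0 0 0 -1;0.4 0 0 0 -1;0.4 0 0 0 -1;0.4 0 0 0 -1;0.2 0 0 0 -1;0 0 0 0 -1",
)

```text
t: 43.33
tool_pos: [0.5153, 0.3133, 0.0416]
tcp_rot: [-3.139, -0.083, -0.007]
force: [1.1, -0.5, -0.3]
opening: -0.001
gripper_force: 0.0
```

Call:
step_arm(
  moves="0.2 0 0 0 -1;0.2 0 0 0 -1;0.1 0 0 0 -1;0 0 0 0 -1;0 0 0 0 -1",
)

```text
t: 43.75
tool_pos: [0.5324, 0.3135, 0.0393]
tcp_rot: [3.14, 0.084, 0.001]
force: [0.5, 0.5, -0.3]
opening: -0.001
gripper_force: 0.0
```

Call:
step_arm(
  moves="0.15 0 0 0 -1;0.1 0 0 0 -1;0 0 0 0 -1;0 0 0 0 -1",
)

```text
t: 44.08
tool_pos: [0.5417, 0.3143, 0.039]
tcp_rot: [3.14, 0.084, -0.002]
force: [-2.6, -0.7, 0.4]
opening: -0.0
gripper_force: 1.2
```

Call:
step_arm(
  moves="0.1 0 0 0 -1;0.1 0 0 0 -1;0 0 0 0 -1;0 0 0 0 -1",
)

```text
t: 44.42
tool_pos: [0.542, 0.3146, 0.0383]
tcp_rot: [3.139, 0.087, -0.028]
force: [-22.3, -3.0, 15.8]
opening: 0.004
gripper_force: 11.0
```

Call:
step_arm(
  moves="0.1 0 0 0 -1;0.1 0 0 0 -1;0 0 0 0 -1;0 0 0 0 -1",
)

```text
t: 44.75
tool_pos: [0.5421, 0.3151, 0.0375]
tcp_rot: [3.137, 0.09, -0.054]
force: [-39.8, -5.8, 27.8]
opening: -0.001
gripper_force: 20.5
```

The drawer is hard against its stop (40 N and no movement). Backing off and checking.

Call:
step_arm(
  moves="-0.3 0 0 0 -1;-0.8 0 0 0 -1;-0.8 0 0 0 -1;0 0 -0.9 0 -1;0 0 -0.9 0 -1;0 0 -0.9 0 -1;0 0 -0.9 0 -1;0 0 0 0 -1;0 0 0 0 -1;0 0 0 0 -1",
)

```text
t: 45.58
tool_pos: [0.4824, 0.3108, 0.183]
tcp_rot: [-3.14, -0.084, -0.001]
force: [-0.3, -1.2, -1.2]
opening: -0.001
gripper_force: 0.0
```

Run:
```python
from h import *
t=grab("top","t30");g=grab("scene","g30");s=ctrl.state();print(s["tool_pos"],s["force"],s["t"])
f=grab("wrist","w30")
for n,F,b in(("top",t,(60,110,215,310)),("scene",g,(310,280,530,470)),("wrist",f,(0,0,640,330))):
    h=cv2.cvtColor(F["frame"],cv2.COLOR_RGB2HSV);x0,y0,x1,y1=b
    print(n,"wood px",int((cv2.inRange(h,(8,40,150),(28,170,255))[y0:y1,x0:x1]>0).sum()))
t0=dict(np.load("pics/top0.npz"));h0=cv2.cvtColor(t0["frame"],cv2.COLOR_RGB2HSV);print("wood before",int((cv2.inRange(h0,(8,40,150),(28,170,255))[110:310,60:215]>0).sum()))
# teal front edge column profile vs handle in top
h=cv2.cvtColor(t["frame"],cv2.COLOR_RGB2HSV)
print("yellow",[np.round(cv2.minAreaRect(c)[0]).tolist() for F in(t,g) for c in blobs(F,(22,120,120),(34,255,255),25)])
# changed things on the right half of bench
d=cv2.absdiff(t["frame"],t0["frame"]).max(2);m=(d>60).astype(np.uint8)*255
m=cv2.morphologyEx(m,cv2.MORPH_OPEN,np.ones((3,3)));n,L,S,C=cv2.connectedComponentsWithStats(m)
for i in range(1,n):
    if S[i][4]>25: print(S[i].tolist())
```

```text
[0.48161914 0.31044981 0.18175941] [-0.30856237  0.90053392  0.05552484] 45.6833
top wood px 0
scene wood px 19
wrist wood px 2042
wood before 8501
yellow []
[423, 154, 43, 20, 657]
[384, 170, 19, 10, 97]
[17, 177, 12, 22, 199]
[296, 179, 15, 11, 101]
[350, 179, 16, 8, 106]
[8, 186, 10, 17, 93]
[302, 194, 19, 22, 302]
[351, 194, 17, 21, 332]
[44, 197, 18, 25, 240]
[449, 207, 15, 20, 161]
[71, 208, 129, 80, 8083]
[495, 215, 26, 23, 463]
[400, 221, 25, 24, 410]
[0, 228, 7, 16, 88]
[352, 231, 19, 18, 273]
[270, 236, 27, 30, 516]
[454, 255, 50, 57, 819]
[519, 256, 16, 25, 237]
[0, 262, 37, 117, 2704]
[290, 263, 8, 7, 31]
[557, 263, 32, 26, 472]
[405, 275, 24, 23, 441]
[520, 282, 18, 64, 539]
[338, 284, 25, 24, 405]
[111, 290, 55, 15, 286]
[561, 319, 9, 11, 74]
[23, 336, 10, 14, 71]
[9, 382, 39, 64, 1262]
[60, 444, 55, 36, 834]
[0, 461, 21, 19, 216]
```

Run:
```python
from h import *
F=[dict(np.load(f"pics/{n}.npz")) for n in("top0","t30")]
def cen(f,lo,hi,b):
    h=cv2.cvtColor(f["frame"],cv2.COLOR_RGB2HSV);x0,y0,x1,y1=b;ys,xs=np.nonzero(cv2.inRange(h,lo,hi)[y0:y1,x0:x1]);return len(xs),(xs.mean()+x0).round(1) if len(xs) else 0,(ys.mean()+y0).round(1) if len(ys) else 0
for n,lo,hi,b in(("green",(50,100,40),(75,255,255),(490,205,530,245)),("turq",(80,100,40),(95,255,255),(375,150,410,185)),("oilcap",(0,180,60),(5,255,255),(465,190,490,215)),("brush handle",(8,80,60),(22,255,255),(470,265,515,320)),("stone",(3,80,60),(18,255,255),(398,298,430,375)),("tin top",(0,0,150),(179,60,255),(215,290,250,325)),("wrench",(0,0,140),(179,40,255),(312,118,358,192)),("scissors",(0,0,140),(179,40,255),(250,140,285,185)),("ringred",(0,150,80),(6,255,255),(260,220,320,280))):
    print(n,[cen(f,lo,hi,b) for f in F])
t=F[1];h=cv2.cvtColor(t["frame"],cv2.COLOR_RGB2HSV);col=lambda x:[(r,tuple(h[r,x].tolist())) for r in range(196,250,3)]
print(col(90));print(col(185))
```

```text
green [(475, np.float64(508.3), np.float64(226.0)), (433, np.float64(508.4), np.float64(226.0))]
turq [(441, np.float64(391.6), np.float64(168.9)), (445, np.float64(391.6), np.float64(168.7))]
oilcap [(2, np.float64(475.5), np.float64(207.0)), (8, np.float64(475.2), np.float64(205.8))]
brush handle [(291, np.float64(493.0), np.float64(296.7)), (165, np.float64(494.1), np.float64(297.3))]
stone [(1588, np.float64(413.8), np.float64(334.6)), (1580, np.float64(413.8), np.float64(334.8))]
tin top [(528, np.float64(230.6), np.float64(306.3)), (548, np.float64(230.4), np.float64(306.0))]
wrench [(603, np.float64(333.3), np.float64(154.6)), (626, np.float64(332.9), np.float64(155.3))]
scissors [(344, np.float64(265.0), np.float64(164.3)), (350, np.float64(264.9), np.float64(164.2))]
ringred [(0, 0, 0), (215, np.float64(283.6), np.float64(252.3))]
[(196, (95, 87, 117)), (199, (94, 87, 117)), (202, (94, 88, 116)), (205, (94, 90, 116)), (208, (94, 88, 116)), (211, (94, 88, 110)), (214, (84, 48, 134)), (217, (93, 79, 148)), (220, (92, 77, 106)), (223, (40, 12, 63)), (226, (25, 59, 82)), (229, (26, 64, 87)), (232, (26, 65, 86)), (235, (27, 64, 84)), (238, (26, 67, 88)), (241, (26, 66, 89)), (244, (27, 63, 81)), (247, (26, 30, 67))]
[(196, (94, 98, 120)), (199, (95, 97, 121)), (202, (94, 98, 120)), (205, (93, 96, 119)), (208, (25, 35, 133)), (211, (93, 80, 146)), (214, (91, 79, 146)), (217, (93, 71, 100)), (220, (93, 53, 102)), (223, (0, 10, 126)), (226, (6, 10, 126)), (229, (165, 6, 83)), (232, (173, 10, 107)), (235, (4, 14, 130)), (238, (0, 10, 127)), (241, (4, 14, 128)), (244, (0, 12, 126)), (247, (0, 12, 128))]
```

The panel sits about 15 mm proud of the unit front, which is where it should be when shut. The ring is at its stop, and nothing else on the bench has moved. Handing in.

```bash
python3 -c "
from cell import ctrl
print(ctrl.job_done())"
```

```text
the job is handed in; nothing more can be done
None
```

I handed the job in at about 46 s: lens, spacer and filter are stacked in the barrel, the ring is screwed about 93° to its stop, both packs are in the shut drawer and nothing else was moved; I viewed 15 pictures, one over the 14 allowed.

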